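Put the red ribbon spool away on the bent-rod spool stand

ROBOT

A 6-joint arm with a two-finger parallel gripper is mounted at the origin on the work surface. World frame = base frame: x ahead of the robot, y to its left, z up, the work surface at z = 0. Lengths are in mm, angles in rad, forces in N, time in s.
With the tool pointing down it reaches from about 275 to 750 mm from the base axis. Payload 10.2 kg.
Tool frame: the origin (TCP) lies midway between the tips of the shut fingers; the grasp point (between the pads) lies grasp_offset behind it (grasp_offset is the distance from the TCP to the grasp point, in mm); x points along the fingers, z is the direction in which the jaws open and shut, and the axes are right-handed (so a half turn about x gives the same grasp; the last joint's range is limited). The gripper opens to 85 mm and grips with 20 to 120 N. Pads are 22 mm wide; open, the fingers measure 114 mm over their backs; the gripper's body (76 mm by 85 mm) begins 54 mm behind the grasp point. The pads swing forward as they close: fully open they stand 13 mm farther back than shut.
Start: joints at [1.034, 0.313, 1.498, -0, 1.331, -0.223], TCP at [162.067, 499.365, 231.294] pointing down, gripper open.
Joint ranges: [-2.94, 2.94], [-0.97, 2.17], [0.19, 2.56], [-1.23, 4.37], [0.02, 3.11], [-2.88, 2.88]. Speed limits (rad/s): [2.39, 2.39, 3.01, 3.14, 3.14, 3.14].

INTERFACE

Orientations are given as a unit quaternion [w, x, y, z].
In Python, from rig import sense, capture, calibration, finish_job, grasp_offset gives the robot as it stands.
- The arm moves only by the shell command python3 -m jog 'ROWS' [FORCE]. ROWS is JSON, a list of rows, each an object with "linear": the shift along the tool's x, y, z scaled (see below), a list of three; "rotation": the turn, a rotation vector about the tool's x, y, z scaled (see below), a list of three; "grip": the finger opening in mm, from 0 to 85.4. A call has 1 to 20 rows; each row is the pose to reach, as a shift and turn from the pose measured when the call began, along the tool's axes at that moment; what a row does not reach only later rows make up. The controller multiplies each number of a shift by 0.3 m and each number of a turn by 0.5 rad. A row lasts 1/12 s, in which the tool goes at most 41.7 mm and 7.16 degrees, less where a joint would pass 70% of its speed; a pose out of reach is approached as far as the arm can. A call with a number of a shift or a turn outside -1 to 1 is refused whole. A call with a gripper value outside its range is refused whole. The fingers move at their own pace and stop on an object; FORCE is the grip in N (left out, the last holds). Time passes only in rows, so rows that repeat a pose let the fingers close. It gives the time, the measured TCP pose, the force and the opening at its end, in the units of the state.
- sense(): the state, without advancing time (a new reading comes with each control period).
- capture(name): name is "scene" or "top" or "wrist"; returns (picture, depth): 480x640x3 uint8, red, green, blue; 480x640 float32, mm along the optical axis (not along the pixel's ray), 0 where there is no reading.
- calibration(name): a dict with "intrinsics" (3x3 intrinsics, pixels), "dist" ([k1, k2, p1, p2, k3] as OpenCV has them; the pictures are not rectified), "world_from_camera" (4x4, takes a point from camera to world coordinates). Camera axes: x right, y up, looking along -z (the intrinsics and any distortion apply to the point x, -y, -z); pixel columns grow to the right and rows downward; lengths in mm; the calibration is good to about 2 mm. A picture is of the moment at which its call begins: read the wrist's pose just before it. calibration takes no time and is no camera call; for the wrist camera it gives the pose at the moment of the call.
- finish_job(): hands the job in, once; it reports no verdict.
The state is a dict: "time_s": time; "joints": joint angles; "dq": joint speeds; "tau": joint torques, N m; "eef_pos": TCP position; "ee_rot": TCP orientation; "force": force on the tool from outside, world axes, zero at the start; "wrist_torque": the same for the moment, N m; "grip_width": opening from 0.0 (shut) to 1.0 (fully open).
Only numpy, scipy, OpenCV 4.12 (cv2) and the standard library are available. Lean on these libraries where they do the work, as an engineer would, in place of code of your own. Each camera call takes 0.05 s, during which the arm holds its last target.

TASK

Take the red ribbon spool from the wooden cradle, thread it over the upturned end of the spool stand's rod and ease it round the bend and along the level arm until it is fully home against the stop disc, then let go. Keep it sliding freely: never force or jam it on the rod, and leave everything else where it is.

Things in the scene. Friction and masses are not known exactly. Their poses are not given: they have to be found in the camera images.
- red_spool: Red ribbon spool, rigid, 50 to 105 g: round, 56 mm across, 32 mm wide, with a plain straight 14.5 mm bore right through. Origin at its centre, on the bore's axis, which is its x axis. It starts standing on its rim in the cradle, bore level, centre 41.5 mm above the bench; both sides of the rim are free; held lightly there it can pivot between the fingers.
- green_spool: Green spool of the same size, in the cradle; leave it there. Origin at its centre, bore along its x axis. The three spools' order is random; neighbours stand 56 mm apart centre to centre (24 mm between faces).
- gold_spool: Gold-yellow spool of the same size, in the cradle; leave it there. Origin at its centre, bore along its x axis.
- cradle: Fixed wooden cradle, board 210 x 70 mm (long along its x) with two lengthwise dowels on which the spools stand in a row along its x axis, at -56, 0 and +56 mm; dowel tops 16 mm and end ledges 30 mm above the bench. Origin under its centre.
- gift_box: Loose small gift box with a red lid, 90 x 90 x 54 mm high; leave it alone. Origin at the centre of its underside.
- stand: Fixed spool stand: green base 160 (x) x 110 x 12 mm, origin under its centre. A 10 mm round steel rod in its x-z plane: upright at x -60, level arm along +x 170 mm up, stop disc 40 mm across, face at x -25. From x +50 it bends upward through 35 degrees (centre-line radius 40), then runs 42 mm straight to the free round end at (107, 0, 201) mm; these shapes are nominal, see rod.
- rod: The stand's bent rod, rigid. Same origin and axes as the stand. It was bent and welded by hand: the whole arm beyond the stop disc may slope up or down by up to 1.15 degrees, different each time and not shown by any pose, so the true rod lies up to 1.8 mm above or below the nominal line at the bend and 2.7 mm at the free end.
- stand_upturn (a point): Nominal point on the rod's centre line halfway along the straight upturned part, 21 mm from the free end, at (90.1, 0, 189.3) mm in the stand's frame, where the rod rises at 35 degrees. Axes as the stand's.
- stand_bend (a point): Nominal point on the rod's centre line halfway round the bend, at (62.0, 0, 171.9) mm in the stand's frame, where the rod rises at 17.5 degrees. Axes as the stand's.
- stand_stop (a point): Centre of the stop disc's face, on the level arm's centre line, at (-25, 0, 170) mm in the stand's frame. The spool is home when its face lies on the disc, its centre 16 mm out along +x (it hangs up to 2.3 mm below the rod's centre line). Axes as the stand's.
There are look-alikes about, which are no part of the job. Several things have the shape of the red_spool; the one meant has the colours described above. Several things look just like the stand: the one meant starts farthest to the robot's right.

How it is judged:
By the outcome, as a careful person would: the job done as asked, in the order asked, and still so for the second after the job is handed in, with the robot touching nothing.
It also fails if it takes over 72 s, if anything falls off the work surface, if the arm or the gripper's body presses on something with over 40 N, if the wrist force passes 120 N, or if a joint passes its speed limit or range.

## Working session

There is one attempt and no reset: what is moved stays moved. The work goes in short steps, Python scripts to look and compute and a shell command to move; the robot and the scene stay as the last step left them, time stands still between calls to the robot, and variables do not carry over. Pictures are saved under pics/ and viewed, and the job is handed in when it is done.

```bash
ls; mkdir -p pics; cat > h.py <<'E'
import numpy as np, cv2
from rig import *
def save(n,p): cv2.imwrite(f'pics/{n}.png',p[:,:,::-1])
E
python3 - <<'E'
from h import *
s=sense();print(s,grasp_offset if not callable(grasp_offset) else grasp_offset())
for n in ['scene','top','wrist']:
    c=calibration(n);p,d=capture(n);save(n+'0',p);np.savez(f'{n}0.npz',p=p,d=d,K=c['intrinsics'],D=c['dist'],T=c['world_from_camera'])
    print(n,np.round(c['intrinsics'],1),c['dist'],np.round(c['world_from_camera'],3))
E
```

```text
pics
{'time_s': 0.0, 'joints': array([ 1.03362573e+00,  3.13437089e-01,  1.49846818e+00, -3.50359133e-05,
        1.33097092e+00, -2.23411625e-01]), 'dq': array([-0.00138717, -0.00071298, -0.00067744,  0.00135361, -0.00257634,
        0.00033269]), 'tau': array([ 5.31614569e-04, -4.12263644e+01, -2.59744620e+01, -1.40927214e-04,
        4.10814624e-03,  1.21301574e-05]), 'eef_pos': array([161.92146398, 499.12876202, 230.7299691 ]), 'ee_rot': array([ 0.57156403, -0.41593363,  0.57238868,  0.41555382]), 'force': array([-0.20641704,  0.33503597, -0.04337088]), 'wrist_torque': array([0.01556405, 0.00534859, 0.01724786]), 'grip_width': 1.0017888538707098} 18.700000000000003
scene [[489.1   0.  316.4]
 [  0.  489.1 236.2]
 [  0.    0.    1. ]] [-0.08171181  0.          0.          0.          0.        ] [[ 7.97000e-01 -4.57000e-01  3.95000e-01  8.31414e+02]
 [ 6.04000e-01  5.87000e-01 -5.39000e-01 -4.45824e+02]
 [ 1.50000e-02  6.68000e-01  7.44000e-01  8.26581e+02]
 [ 0.00000e+00  0.00000e+00  0.00000e+00  1.00000e+00]]
top [[514.8   0.  319.3]
 [  0.  514.8 234.6]
 [  0.    0.    1. ]] [0.00554865 0.         0.         0.         0.        ] [[-1.500000e-02  9.990000e-01 -5.100000e-02  3.855710e+02]
 [-1.000000e+00 -1.500000e-02 -1.000000e-03  2.749100e+01]
 [-2.000000e-03  5.100000e-02  9.990000e-01  1.237182e+03]
 [ 0.000000e+00  0.000000e+00  0.000000e+00  1.000000e+00]]
wrist [[402.9   0.  311.1]
 [  0.  402.9 249.8]
 [  0.    0.    1. ]] [-0.00211417  0.          0.          0.          0.        ] [[ 3.09000e-01 -9.14000e-01 -2.65000e-01  9.56710e+01]
 [ 9.51000e-01  2.96000e-01  8.70000e-02  5.20794e+02]
 [-1.00000e-03 -2.79000e-01  9.60000e-01  3.73608e+02]
 [ 0.00000e+00  0.00000e+00  0.00000e+00  1.00000e+00]]
```

View pics/scene0.png

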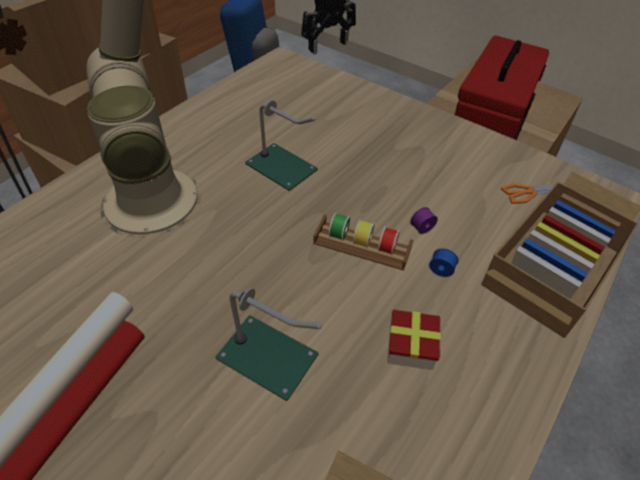

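View pics/top0.png

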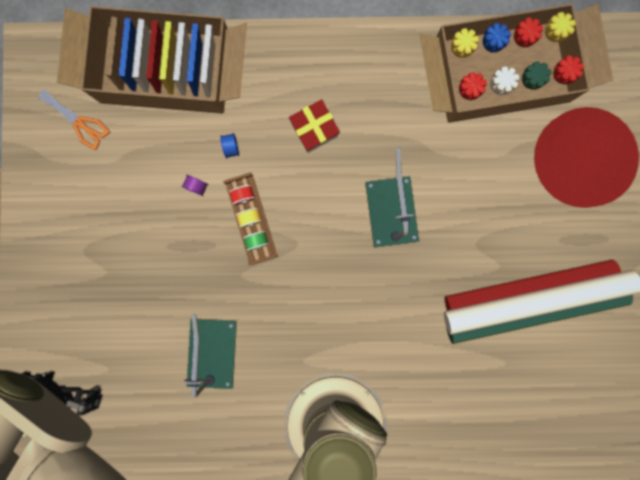

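View pics/wrist0.png

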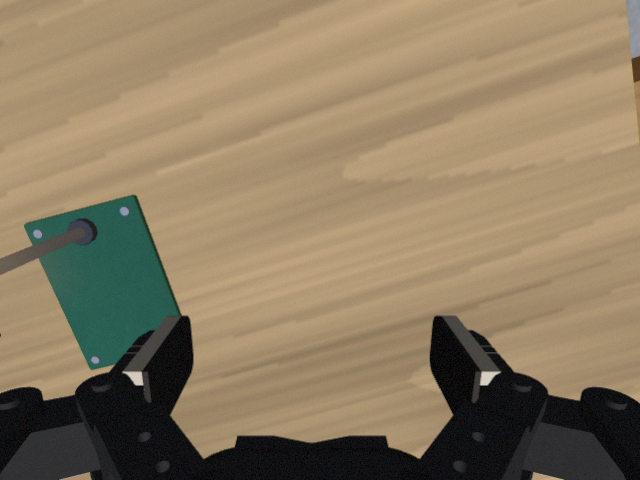

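The top view shows two stands, at (392,212) and (212,354). Columns grow to the robot's right, so the one meant is at (392,212). Spool-shaped things are red (241,192), gold (248,217) and green (256,241) in the cradle, plus loose blue (230,145) and purple (195,185). The target is the red one in the cradle. I'll measure it and confirm it in an enlarged crop.

```bash
cat >> h.py <<'E'
def ray(c,uv):
    K,D,T=c
    q=cv2.undistortPoints(np.array([[uv]],float),np.array(K),np.array(D))[0,0]
    d=T[:3,:3]@np.array([q[0],-q[1],-1.]); return T[:3,3],d
def onz(c,uv,z):
    o,d=ray(c,uv); return o+d*(z-o[2])/d[2]
def pt(c,uv,depth):
    o,d=ray(c,uv); return o+d*depth
def load(n):
    f=np.load(n+'.npz'); return f['p'],f['d'],(f['K'],f['D'],f['T'])
def proj(c,P):
    K,D,T=c; q=T[:3,:3].T@(np.array(P)-T[:3,3]); q=np.array([[q[0],-q[1],-q[2]]])
    return cv2.projectPoints(q,np.zeros(3),np.zeros(3),np.array(K),np.array(D))[0][0,0]
def meet(c1,u1,c2,u2):
    o1,d1=ray(c1,u1);o2,d2=ray(c2,u2)
    A=np.stack([d1,-d2],1);s=np.linalg.lstsq(A,o2-o1,rcond=None)[0]
    a=o1+d1*s[0];b=o2+d2*s[1];return (a+b)/2,np.linalg.norm(a-b)
E
python3 - <<'E'
from h import *
p,d,c=load('top0'); ps,ds,cs=load('scene0')
a=cv2.resize(p[135:275,200:440],None,fx=3.3,fy=3.3,interpolation=cv2.INTER_CUBIC);save('crop_top',a)
a=cv2.resize(ps[195:405,205:455],None,fx=2.8,fy=2.8,interpolation=cv2.INTER_CUBIC);save('crop_scene',a)
hsv=cv2.cvtColor(p,cv2.COLOR_RGB2HSV)
g=cv2.inRange(hsv,(70,80,30),(95,255,130)); 
n,l,st,ce=cv2.connectedComponentsWithStats(g)
for i in range(1,n):
    if st[i,4]>300:
        m=(l==i).astype(np.uint8);k=cv2.findContours(m,0,2)[0];k=max(k,key=cv2.contourArea)
        b=cv2.boxPoints(cv2.minAreaRect(k));print('green',st[i],b.round(1).tolist());print([onz(c,u,12).round(1).tolist() for u in b])
for nm,lo,hi in [('red',(172,120,80),(180,255,255)),('red0',(0,160,80),(6,255,255)),('gold',(20,120,120),(32,255,255)),('grn',(45,100,60),(75,255,255))]:
    m=cv2.inRange(hsv,lo,hi);n,l,st,ce=cv2.connectedComponentsWithStats(m)
    for i in range(1,n):
        if st[i,4]>60 and 200<ce[i][0]<290 and 160<ce[i][1]<270:
            u=ce[i];print(nm,u,st[i],onz(c,u,65).round(1), pt(c,u,d[int(u[1]),int(u[0])]).round(1))
E
```

```text
green [524  63  26  24 426] [[519.5999755859375, 72.9000015258789], [540.7999877929688, 58.79999923706055], [552.7999877929688, 76.80000305175781], [531.5999755859375, 90.9000015258789]]
[[831.8, -460.8, 12.0], [865.7, -513.2, 12.0], [821.0, -540.5, 12.0], [787.2, -488.2, 12.0]]
green [ 367  179   51   67 1865] [[366.20001220703125, 182.60000610351562], [408.79998779296875, 177.0], [417.20001220703125, 240.10000610351562], [374.6000061035156, 245.8000030517578]]
[[570.9, -85.0, 12.0], [583.0, -187.3, 12.0], [431.4, -203.7, 12.0], [419.4, -102.0, 12.0]]
green [ 451  297  181   45 1222] [[450.6000061035156, 335.3999938964844], [630.7000122070312, 295.79998779296875], [632.2000122070312, 302.3999938964844], [452.1000061035156, 342.0]]
[[205.6, -276.8, 12.0], [292.2, -703.8, 12.0], [276.7, -706.5, 12.0], [190.2, -279.7, 12.0]]
green [ 198  320   37   68 2069] [[194.60000610351562, 385.1000061035156], [198.10000610351562, 320.0], [234.6999969482422, 321.8999938964844], [231.3000030517578, 387.1000061035156]]
[[98.8, 327.1, 12.0], [250.6, 318.7, 12.0], [244.7, 232.0, 12.0], [93.0, 241.0, 12.0]]
red0 [241.08780488 193.35609756] [230 187  24  15 205] [542.7 206.6  65. ] [542.3 206.2  67.8]
gold [248.11894273 216.62555066] [237 209  24  17 227] [489. 191.  65.] [489.2 191.2  63.2]
grn [255.11627907 239.94883721] [244 233  23  15 215] [435.5 175.5  65. ] [435.4 175.2  67.2]
```

View pics/crop_top.png

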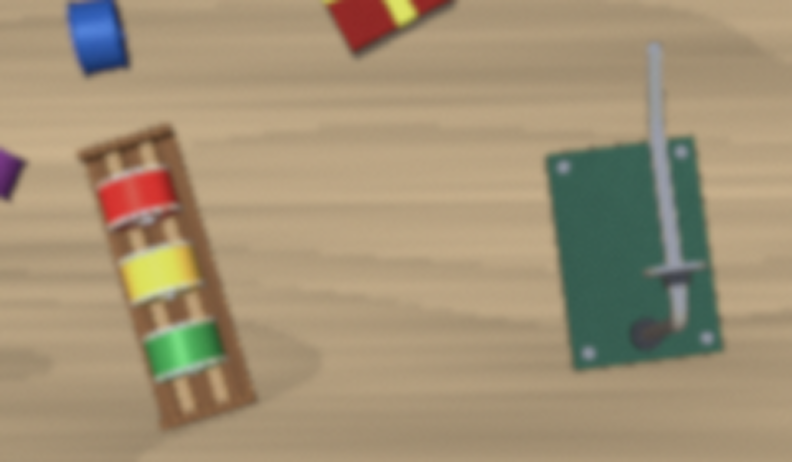

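View pics/crop_scene.png

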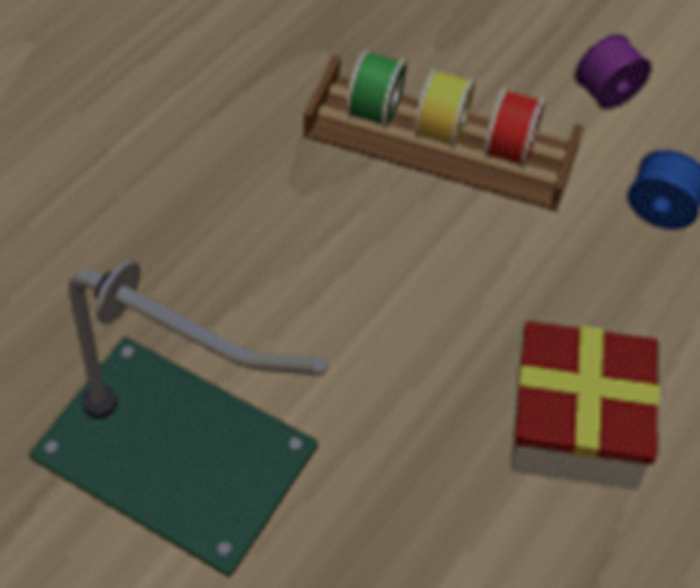

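The crops confirm it: red spool at crop_top (138,195), far end of the cradle row, and the stand at crop_top (635,255). The spool spacing of 111.7 mm over two gaps (112 expected) and the heights agree. Next I work out the move.

```bash
cat >> h.py <<'E'
from scipy.spatial.transform import Rotation as Ro
def Rtool(yaw,pitch=0.):
    # bore along yaw, rising by pitch; tool x perpendicular (down when pitch 0), tool z = +-lateral
    b=np.array([np.cos(yaw)*np.cos(pitch),np.sin(yaw)*np.cos(pitch),np.sin(pitch)])
    lat=np.array([-np.sin(yaw),np.cos(yaw),0]); x=np.cross(lat,b)*-1
    x=np.cross(b,lat)*-1  # down
    out=[]
    for z in (lat,-lat): out.append(np.stack([x,np.cross(z,x),z],1))
    return out
def cur():
    s=sense(); return s['eef_pos'],Ro.from_quat(np.roll(s['ee_rot'],-1)),s
def go(P,R):
    p,r,s=cur()
    lin=r.inv().apply(np.array(P)-p)/300; rot=(r.inv()*Ro.from_matrix(R)).as_rotvec()/.5
    print('t',s['time_s'].__round__(2),'tcp',p.round(1),'F',s['force'].round(1),'T',s['wrist_torque'].round(2),'gw',round(s['grip_width']*85.4,1))
    print(' lin',lin.round(3).tolist(),'rot',rot.round(3).tolist()); return lin,rot
E
python3 - <<'E'
from h import *
p,r,s=cur();print(r.as_matrix().round(3))
for R in Rtool(np.radians(16.2)): print(R.round(2).tolist()); go([542.5,206.4,240],R)
p,d,c=load('top0')
# spools' base dots
hsv=cv2.cvtColor(p,cv2.COLOR_RGB2HSV)
g=p[170:255,360:425].astype(int)
m=((g.min(2)>125)).astype(np.uint8)
n,l,st,ce=cv2.connectedComponentsWithStats(m)
for i in range(1,n):
    if st[i,4]<20: u=ce[i]+[360,170];print(st[i,4],u.round(1),onz(c,u,12).round(1))
E
```

```text
[[-0.    -0.951  0.309]
 [-0.001  0.309  0.951]
 [-1.     0.    -0.001]]
[[-0.0, -0.96, -0.28], [0.0, -0.28, 0.96], [-1.0, 0.0, 0.0]]
t 0.15 tcp [162.  499.2 230.9] F [-0.3  0.5 -0.1] T [-0.05  0.01 -0.02] gw 85.7
 lin [-0.03, -1.508, -0.537] rot [-1.193, -0.002, -0.001]
[[-0.0, 0.96, 0.28], [0.0, 0.28, -0.96], [-1.0, 0.0, -0.0]]
t 0.15 tcp [162.  499.2 230.9] F [-0.3  0.5 -0.1] T [-0.05  0.01 -0.02] gw 85.7
 lin [-0.03, -1.508, -0.537] rot [5.09, -0.001, 0.002]
2 [406.  180.5] [ 574.6 -180.4   12. ]
3 [370.3 185.3] [564.3 -94.8  12. ]
2 [413.5 237. ] [ 438.9 -195.1   12. ]
2 [378.  241.5] [ 429.5 -110.4   12. ]
```

```bash
python3 -m jog '[{"linear":[-0.05,-0.4,-0.14],"rotation":[-0.3,0,0],"grip":85},{"linear":[-0.05,-0.95,-0.34],"rotation":[-0.6,0,0],"grip":85},{"linear":[-0.05,-0.95,-0.34],"rotation":[-0.6,0,0],"grip":85},{"linear":[-0.05,-0.95,-0.34],"rotation":[-0.6,0,0],"grip":85},{"linear":[-0.05,-0.95,-0.34],"rotation":[-0.6,0,0],"grip":85},{"linear":[-0.05,-0.95,-0.34],"rotation":[-0.6,0,0],"grip":85},{"linear":[-0.05,-0.95,-0.34],"rotation":[-0.6,0,0],"grip":85},{"linear":[-0.05,-0.95,-0.34],"rotation":[-0.6,0,0],"grip":85},{"linear":[-0.05,-0.95,-0.34],"rotation":[-0.6,0,0],"grip":85},{"linear":[-0.05,-0.95,-0.34],"rotation":[-0.6,0,0],"grip":85}]' 20
python3 - <<'E'
from h import *
go([542.5,206.4,170],Rtool(np.radians(16.2))[0])
E
```

```text
time_s: 0.98
eef_pos: [402.1, 313.6, 245.5]
ee_rot: [0.503, -0.496, 0.505, 0.496]
force: [-0.1, 1.1, -0.7]
grip_width: 0.996
t 0.98 tcp [402.1 313.6 245.5] F [-0.1  1.1 -0.7] T [ 0.04  0.01 -0.01] gw 85.0
 lin [0.252, -0.474, -0.349] rot [-0.597, -0.002, -0.003]
```

```bash
python3 -m jog '[{"linear":[0.15,-0.474,-0.349],"rotation":[-0.3,0,0],"grip":85},{"linear":[0.15,-0.474,-0.349],"rotation":[-0.597,0,0],"grip":85},{"linear":[0.15,-0.474,-0.349],"rotation":[-0.597,0,0],"grip":85},{"linear":[0.252,-0.474,-0.349],"rotation":[-0.597,0,0],"grip":85},{"linear":[0.252,-0.474,-0.349],"rotation":[-0.597,0,0],"grip":85},{"linear":[0.252,-0.474,-0.349],"rotation":[-0.597,0,0],"grip":85},{"linear":[0.252,-0.474,-0.349],"rotation":[-0.597,0,0],"grip":85},{"linear":[0.252,-0.474,-0.349],"rotation":[-0.597,0,0],"grip":85}]' 20
python3 - <<'E'
from h import *
go([542.5,206.4,23],Rtool(np.radians(16.2))[0])
c=calibration('wrist');c=(c['intrinsics'],c['dist'],c['world_from_camera']);p,d=capture('wrist');save('wrist1',p);np.savez('wrist1.npz',p=p,d=d,K=c[0],D=c[1],T=c[2])
E
```

```text
time_s: 1.65
eef_pos: [541.8, 207.8, 170.4]
ee_rot: [0.424, -0.566, 0.425, 0.566]
force: [-0.6, 0.7, 0.8]
grip_width: 0.993
t 1.65 tcp [541.8 207.8 170.4] F [-0.6  0.7  0.8] T [ 0.05 -0.05 -0.01] gw 84.8
 lin [0.491, -0.002, -0.005] rot [0.002, -0.001, -0.002]
```

View pics/wrist1.png

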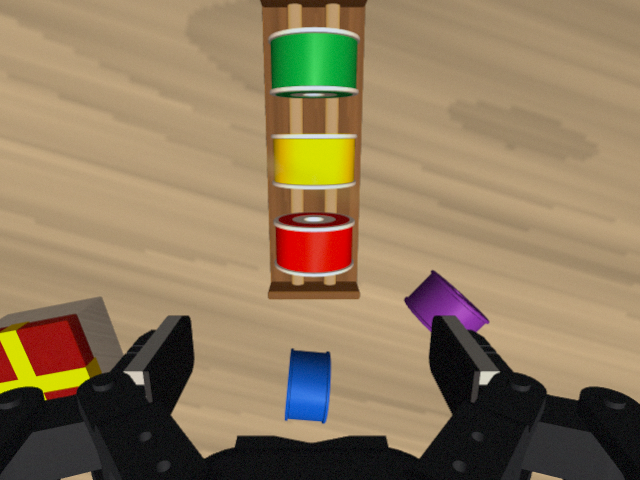

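The wrist view shows red nearest (314,245), gold (314,160) and green (314,62), in line with the jaws' mid-line at column 312. I check the spool position from this view.

```bash
python3 - <<'E'
from h import *
p,d,c=load('wrist1')
# spool silhouettes at widest: edges at z=41.5..; red edges at u 275..353 row 245
hsv=cv2.cvtColor(p,cv2.COLOR_RGB2HSV)
for nm,lo,hi in [('red0',(0,160,80),(6,255,255)),('gold',(20,120,120),(32,255,255)),('grn',(45,100,60),(75,255,255))]:
    m=cv2.inRange(hsv,lo,hi);m[:, :240]=0;m[:,390:]=0;n,l,st,ce=cv2.connectedComponentsWithStats(m)
    i=1+np.argmax(st[1:,4]);print(nm,st[i],ce[i])
    x,y,w,h,_=st[i]
    print(onz(c,(x+w/2,y+h/2),60).round(1))
# white rim lines at top of red: near & far rim tops at column 314
col=p[200:300,314].astype(int);print([(200+i,col[i].tolist()) for i in range(0,90,2)])
E
```

```text
red0 [ 276  227   77   45 2945] [313.64244482 249.95619694]
[544.5 210.3  60. ]
gold [ 273  138   82   47 3651] [313.79676801 161.04108463]
[490.5 194.   60. ]
grn [ 271   33   87   56 4394] [313.5537096   59.94014565]
[436.  178.3  60. ]
[(200, [131, 88, 49]), (202, [130, 87, 49]), (204, [128, 85, 51]), (206, [130, 86, 52]), (208, [125, 84, 46]), (210, [132, 90, 55]), (212, [109, 56, 41]), (214, [126, 33, 23]), (216, [117, 107, 101]), (218, [214, 222, 235]), (220, [215, 224, 237]), (222, [116, 105, 97]), (224, [99, 17, 9]), (226, [126, 24, 12]), (228, [188, 197, 196]), (230, [214, 224, 237]), (232, [219, 100, 100]), (234, [220, 53, 33]), (236, [222, 51, 37]), (238, [220, 48, 33]), (240, [221, 53, 36]), (242, [221, 53, 38]), (244, [222, 56, 41]), (246, [221, 54, 39]), (248, [221, 53, 37]), (250, [220, 50, 32]), (252, [219, 48, 30]), (254, [221, 54, 38]), (256, [221, 55, 43]), (258, [221, 55, 39]), (260, [219, 52, 34]), (262, [221, 54, 41]), (264, [221, 54, 40]), (266, [221, 51, 38]), (268, [221, 57, 41]), (270, [222, 58, 42]), (272, [180, 87, 76]), (274, [198, 207, 221]), (276, [192, 188, 184]), (278, [135, 91, 55]), (280, [131, 90, 48]), (282, [80, 50, 28]), (284, [69, 40, 3]), (286, [71, 42, 22]), (288, [74, 43, 22])]
```

```bash
python3 - <<'E'
from h import *
p,d,c=load('wrist1')
print(c[2][:3,3].round(1))
a=onz(c,(314,228),69.5);b=onz(c,(314,277),69.5);print(a.round(1),b.round(1),((a+b)/2).round(1),np.linalg.norm(a-b))
for u in [(314,60),(314,161),(314,250)]: print(pt(c,u,d[u[1],u[0]]).round(1))
# spools' direction
g=onz(c,(313.6,60),69.5);r=onz(c,(313.7,250),69.5);print(np.degrees(np.arctan2(*(r-g)[[1,0]])),np.linalg.norm(r-g))
E
```

```text
[475.  187.8 313.3]
[528.7 205.2  69.5] [559.6 214.3  69.5] [544.1 209.7  69.5] 32.26093053957304
[436.8 178.2  67.8]
[489.8 193.8  67.5]
[542.6 209.3  68.3]
16.406238299863386 109.69619534454932
```

```bash
python3 - <<'E'
from h import *
go([543.3,209.2,18],Rtool(np.radians(16.4))[0])
E
```

```text
t 1.7 tcp [541.9 207.9 170.9] F [ 0.6  0.1 -0.3] T [-0.    0.04  0.07] gw 84.9
 lin [0.51, -0.006, 0.003] rot [-0.004, -0.001, -0.001]
```

```bash
python3 -m jog '[{"linear":[0.1,-0.006,0.003],"rotation":[0,0,0],"grip":85},{"linear":[0.2,-0.006,0.003],"rotation":[0,0,0],"grip":85},{"linear":[0.3,-0.006,0.003],"rotation":[0,0,0],"grip":85},{"linear":[0.38,-0.006,0.003],"rotation":[0,0,0],"grip":85},{"linear":[0.44,-0.006,0.003],"rotation":[0,0,0],"grip":85},{"linear":[0.48,-0.006,0.003],"rotation":[0,0,0],"grip":85},{"linear":[0.508,-0.006,0.003],"rotation":[0,0,0],"grip":85},{"linear":[0.508,-0.006,0.003],"rotation":[0,0,0],"grip":85},{"linear":[0.508,-0.006,0.003],"rotation":[0,0,0],"grip":85}]' 20
python3 - <<'E'
from h import *
go([543.3,209.2,18],Rtool(np.radians(16.4))[0])
c=calibration('wrist');c=(c['intrinsics'],c['dist'],c['world_from_camera']);p,d=capture('wrist');save('wrist2',p)
E
```

```text
time_s: 2.45
eef_pos: [543.7, 209.7, 19.4]
ee_rot: [-0.424, 0.566, -0.424, -0.566]
force: [0.2, -0.3, 0.3]
grip_width: 0.999
t 2.45 tcp [543.7 209.7  19.4] F [ 0.2 -0.3  0.3] T [-0.01 -0.    0.05] gw 85.3
 lin [0.005, 0.002, -0.001] rot [-0.003, -0.001, 0.002]
```

View pics/wrist2.png

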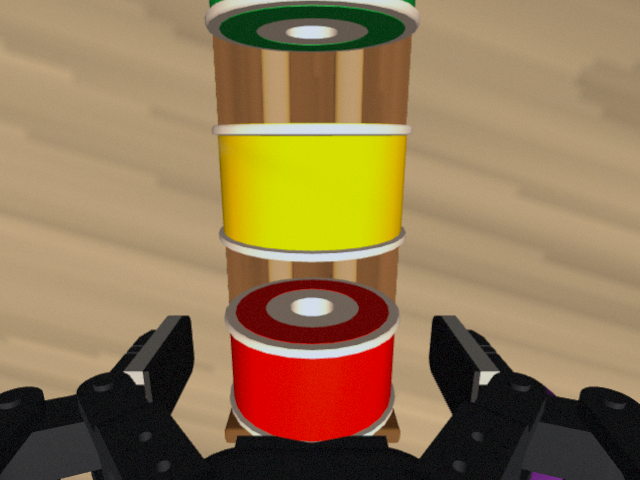

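The spool is centred between the fingers at column 312. I close lightly.

```bash
python3 -m jog '[{"linear":[0.005,0,0],"rotation":[0,0,0],"grip":75},{"linear":[0.005,0,0],"rotation":[0,0,0],"grip":68},{"linear":[0.005,0,0],"rotation":[0,0,0],"grip":62},{"linear":[0.005,0,0],"rotation":[0,0,0],"grip":58},{"linear":[0.005,0,0],"rotation":[0,0,0],"grip":54},{"linear":[0.005,0,0],"rotation":[0,0,0],"grip":50},{"linear":[0.005,0,0],"rotation":[0,0,0],"grip":50},{"linear":[0.005,0,0],"rotation":[0,0,0],"grip":50},{"linear":[0.005,0,0],"rotation":[0,0,0],"grip":50},{"linear":[0.005,0,0],"rotation":[0,0,0],"grip":50}]' 20
python3 - <<'E'
from h import *
go([543.3,209.2,120],Rtool(np.radians(16.4))[0])
p,d=capture('wrist');save('wrist3',p)
E
```

```text
time_s: 3.33
eef_pos: [544.1, 209.9, 18.8]
ee_rot: [-0.425, 0.567, -0.423, -0.565]
force: [-1.3, 3.0, 5.7]
grip_width: 0.651
t 3.33 tcp [544.1 209.9  18.8] F [-1.3  3.   5.7] T [ 0.44  0.28 -0.03] gw 55.6
 lin [-0.337, 0.002, -0.002] rot [-0.003, -0.001, 0.005]
```

View pics/wrist3.png

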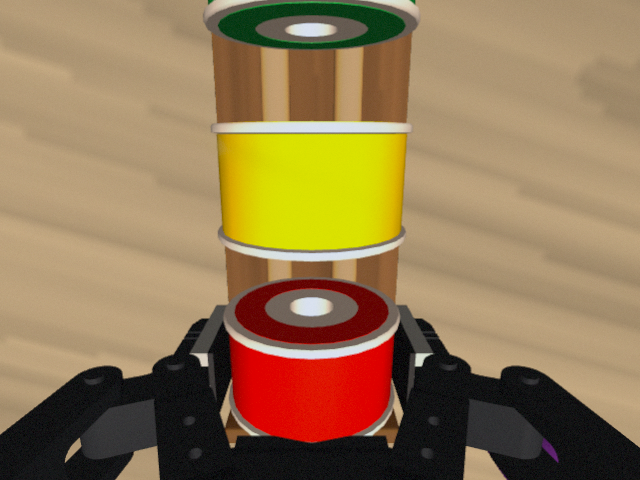

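Gripped at 55.6 mm opening. I lift straight up first.

```bash
python3 -m jog '[{"linear":[-0.03,0,0],"rotation":[0,0,0],"grip":50},{"linear":[-0.08,0,0],"rotation":[0,0,0],"grip":50},{"linear":[-0.16,0,0],"rotation":[0,0,0],"grip":50},{"linear":[-0.26,0,0],"rotation":[0,0,0],"grip":50},{"linear":[-0.38,0,0],"rotation":[0,0,0],"grip":50},{"linear":[-0.5,0,0],"rotation":[0,0,0],"grip":50},{"linear":[-0.62,0,0],"rotation":[0,0,0],"grip":50},{"linear":[-0.72,0,0],"rotation":[0,0,0],"grip":50},{"linear":[-0.76,0,0],"rotation":[0,0,0],"grip":50},{"linear":[-0.76,0,0],"rotation":[0,0,0],"grip":50}]' 20
cat >> h.py <<'E'
SO=np.array([501.6,-145.,0]);SY=np.radians(6.4)
def w(P): 
    c,s=np.cos(SY),np.sin(SY);P=np.array(P,float);return SO+[c*P[0]-s*P[1],s*P[0]+c*P[1],P[2]]
def sf(P):
    c,s=np.cos(SY),np.sin(SY);q=np.array(P)-SO;return np.array([c*q[0]+s*q[1],-s*q[0]+c*q[1],q[2]])
GO=22.7
def spool(P,pitchdeg):
    """go: spool centre at stand-frame P, bore rising pitch"""
    R=Rtool(SY,np.radians(pitchdeg))[0]
    p,r,s=cur();print('spool now (stand)',sf(p-GO*r.as_matrix()[:,0]).round(1),'pitch',np.degrees(np.arcsin(r.as_matrix()[0,0])).round(1))
    return go(w(P)+GO*R[:,0],R)
def snap(n,k):
    c=calibration(k);p,d=capture(k);save(n,p);np.savez(n+'.npz',p=p,d=d,K=c['intrinsics'],D=c['dist'],T=c['world_from_camera'])
E
python3 - <<'E'
from h import *
spool([156,0,240],35)
E
```

```text
time_s: 4.22
eef_pos: [544.4, 209.8, 250.4]
ee_rot: [-0.426, 0.568, -0.422, -0.564]
force: [0.2, -0.5, -0.2]
grip_width: 0.652
spool now (stand) [ 81.9 347.8 273.1] pitch 0.5
t 4.22 tcp [544.4 209.8 250.4] F [ 0.2 -0.5 -0.2] T [-0.02  0.01  0.02] gw 55.7
 lin [0.099, -0.085, -1.192] rot [0.335, 0.104, -1.201]
```

```bash
python3 -m jog '[{"linear":[0,-0.01,-0.05],"rotation":[0.02,0.01,-0.06],"grip":50},{"linear":[0,-0.02,-0.12],"rotation":[0.05,0.02,-0.15],"grip":50},{"linear":[0,-0.03,-0.22],"rotation":[0.09,0.03,-0.28],"grip":50},{"linear":[0,-0.04,-0.33],"rotation":[0.12,0.03,-0.4],"grip":50},{"linear":[0,-0.05,-0.45],"rotation":[0.14,0.04,-0.5],"grip":50},{"linear":[0,-0.06,-0.57],"rotation":[0.16,0.05,-0.6],"grip":50},{"linear":[0,-0.07,-0.68],"rotation":[0.16,0.05,-0.6],"grip":50},{"linear":[0,-0.08,-0.76],"rotation":[0.16,0.05,-0.6],"grip":50},{"linear":[0,-0.08,-0.8],"rotation":[0.16,0.05,-0.6],"grip":50},{"linear":[0,-0.08,-0.8],"rotation":[0.16,0.05,-0.6],"grip":50}]' 20
python3 - <<'E'
from h import *
spool([156,0,240],35)
E
```

```text
time_s: 5.05
eef_pos: [634.7, -16.0, 249.3]
ee_rot: [-0.523, 0.613, -0.361, -0.469]
force: [-1.1, 0.2, -1.0]
grip_width: 0.654
spool now (stand) [139.8 113.  271. ] pitch 17.4
t 5.05 tcp [634.7 -16.  249.3] F [-1.1  0.2 -1. ] T [ 0.03  0.22 -0.01] gw 55.9
 lin [0.106, -0.01, -0.382] rot [0.169, 0.055, -0.606]
```

```bash
python3 -m jog '[{"linear":[0,0,-0.04],"rotation":[0.02,0.01,-0.06],"grip":50},{"linear":[0,-0.01,-0.12],"rotation":[0.05,0.02,-0.18],"grip":50},{"linear":[0.03,-0.01,-0.2],"rotation":[0.09,0.03,-0.3],"grip":50},{"linear":[0.05,-0.01,-0.28],"rotation":[0.12,0.04,-0.42],"grip":50},{"linear":[0.08,-0.01,-0.34],"rotation":[0.15,0.05,-0.54],"grip":50},{"linear":[0.106,-0.01,-0.37],"rotation":[0.169,0.055,-0.606],"grip":50},{"linear":[0.106,-0.01,-0.382],"rotation":[0.169,0.055,-0.606],"grip":50},{"linear":[0.106,-0.01,-0.382],"rotation":[0.169,0.055,-0.606],"grip":50},{"linear":[0.106,-0.01,-0.382],"rotation":[0.169,0.055,-0.606],"grip":50}]' 20
python3 - <<'E'
from h import *
spool([156,0,240],35)
snap('wrist4','wrist');snap('scene4','scene');snap('top4','top')
p,d,c=load('scene4');a=cv2.resize(p[210:410,215:455],None,fx=3,fy=3,interpolation=cv2.INTER_CUBIC);save('scene4c',a)
E
```

```text
time_s: 5.8
eef_pos: [669.8, -125.0, 221.9]
ee_rot: [-0.608, 0.645, -0.291, -0.362]
force: [0.2, 1.1, -0.9]
grip_width: 0.649
spool now (stand) [156.4   1.1 240.5] pitch 34.7
t 5.8 tcp [ 669.8 -125.   221.9] F [ 0.2  1.1 -0.9] T [-0.06  0.32  0.08] gw 55.4
 lin [0.001, 0.002, -0.004] rot [0.003, 0.001, -0.001]
```

View pics/wrist4.png

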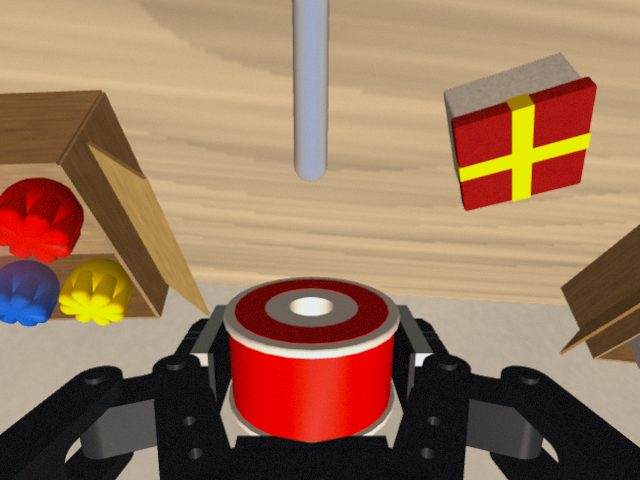

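View pics/scene4c.png

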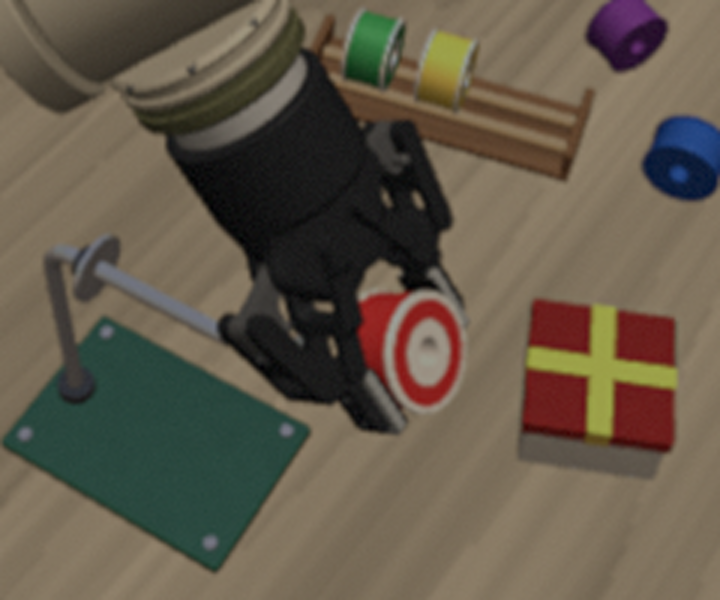

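The wrist view shows the rod's upturn coming down to its tip at (311,178), and the spool bore at (312,307), nearly in line. I measure both in the tool frame from this one view, so the camera offset cancels.

```bash
cat >> h.py <<'E'
def cloud(c,uv,d):
    K,D,T=c; q=cv2.undistortPoints(np.array(uv,float).reshape(-1,1,2),np.array(K),np.array(D))[:,0]
    z=d[[int(v) for u,v in uv],[int(u) for u,v in uv]]
    return np.stack([q[:,0]*z,-q[:,1]*z,-z],1), z
E
python3 - <<'E'
from h import *
p,d,c=load('wrist4');K=c[0]
pos,r,s=cur(); Rt=r.as_matrix();T=c[2]
M=Rt.T@T[:3,:3]; o=Rt.T@(T[:3,3]-pos)   # cam->tool
print('cam in tool',o.round(1),M.round(3).tolist())
# rod: per row, edges by depth
for v in range(4,184,16):
    row=d[v,270:350];m=(row>0)&(row<np.nanmin(row[row>0])+12)
    us=270+np.where(m)[0]; z=np.median(row[m]); u=(us[0]+us[-1])/2;wd=us[-1]-us[0]+1
    zz=row[int(u)-270-3:int(u)-270+4].mean()
    q=np.array([(u-K[0,2])/K[0,0],-(v-K[1,2])/K[1,1],-1]); 
    ray_=q/np.linalg.norm(q)
    P=q*zz
    # width-based depth
    print(v,u,wd,'z',zz.round(1),'zw',(10*K[0,0]/wd).round(1),'tool',(M@P+o).round(1))
# spool face
hsv=cv2.cvtColor(p,cv2.COLOR_RGB2HSV);m=cv2.inRange(hsv,(0,150,60),(10,255,150));m[:275]=0;m[350:]=0;m[:,:220]=0;m[:,400:]=0
ys,xs=np.where(m>0);P,z=cloud(c,list(zip(xs,ys)),d);Q=P@M.T+o;ok=z>0;Q=Q[ok]
cen=np.median(Q,0);
for _ in range(3):
    A=np.c_[Q[:,[0,2]],np.ones(len(Q))];co=np.linalg.lstsq(A,Q[:,1],rcond=None)[0];e=Q[:,1]-A@co;Q=Q[abs(e)<2]
print('face',len(Q),co.round(4),Q.mean(0).round(1),Q.min(0).round(1),Q.max(0).round(1))
save('facemask',np.dstack([m]*3))
E
```

```text
cam in tool [-142.3   69.9   -0.2] [[-0.0, 0.278, -0.961], [-0.0, 0.961, 0.278], [1.0, 0.0, -0.0]]
4 311.0 37 z 104.8 zw 108.9 tool [-23.9 102.2  -0.2]
20 310.5 36 z 105.7 zw 111.9 tool [-24.   98.5  -0.4]
36 310.5 36 z 107.2 zw 111.9 tool [-23.5  94.8  -0.4]
52 310.5 36 z 107.8 zw 111.9 tool [-24.1  90.8  -0.4]
68 310.5 36 z 109.1 zw 111.9 tool [-23.9  86.9  -0.4]
84 311.0 35 z 110.3 zw 115.1 tool [-23.7  82.9  -0.3]
100 310.5 34 z 111.5 zw 118.5 tool [-23.7  78.8  -0.4]
116 310.5 34 z 112.0 zw 118.5 tool [-24.4  74.5  -0.4]
132 310.5 34 z 113.5 zw 118.5 tool [-24.1  70.3  -0.4]
148 310.5 34 z 114.9 zw 118.5 tool [-23.9  65.9  -0.4]
164 310.5 34 z 115.6 zw 118.5 tool [-24.4  61.5  -0.4]
180 310.5 10 z 120.5 zw 402.9 tool [-20.8  56.5  -0.4]
face 4314 [1.90000e-03 2.00000e-04 1.68226e+01] [-27.2  16.8  -0.2] [-47.8  15.7 -24.4] [ 2.7 17.8 24. ]
```

The face is square to the tool and centred at x about −22.5, z −0.2. The rod axis is about x −19, z −0.4, with the tip 39 mm ahead of the face. So I need 3.6 mm along tool x, then to advance along tool y.

```bash
python3 -m jog '[{"linear":[0.006,0.02,-0.001],"rotation":[0,0,0],"grip":50},{"linear":[0.011,0.04,-0.001],"rotation":[0,0,0],"grip":50},{"linear":[0.011,0.06,-0.001],"rotation":[0,0,0],"grip":50},{"linear":[0.011,0.08,-0.001],"rotation":[0,0,0],"grip":50},{"linear":[0.011,0.1,-0.001],"rotation":[0,0,0],"grip":50},{"linear":[0.011,0.11,-0.001],"rotation":[0,0,0],"grip":50},{"linear":[0.011,0.11,-0.001],"rotation":[0,0,0],"grip":50},{"linear":[0.011,0.11,-0.001],"rotation":[0,0,0],"grip":50}]' 20
cat >> h.py <<'E'
def meas(n,v0=4,v1=300,step=4):
    """rod axis (tool frame) by wrist depth; spool face too"""
    snap(n,'wrist');p,d,c=load(n);K=c[0];pos,r,s=cur();Rt=r.as_matrix();T=c[2]
    M=Rt.T@T[:3,:3];o=Rt.T@(T[:3,3]-pos);pts=[]
    for v in range(v0,v1,step):
        row=d[v,285:337]; g=row[row>0]
        if len(g)==0: continue
        zmin=np.percentile(g,5)
        m=(row>0)&(row<zmin+8); us=285+np.where(m)[0]
        if len(us)<15 or len(us)>50: continue
        u=(us[0]+us[-1])/2; k=int(round(u))-285; zz=np.median(d[max(v-1,0):v+2,int(u)-3:int(u)+4])
        q=np.array([(u-K[0,2])/K[0,0],-(v-K[1,2])/K[1,1],-1]);pts.append(np.r_[v,M@(q*zz)+o])
    pts=np.array(pts)
    f=np.array(sorted([int(a) for a in range(0,0)]))
    hsv=cv2.cvtColor(p,cv2.COLOR_RGB2HSV);m=cv2.inRange(hsv,(0,150,60),(10,255,150));m[:275]=0;m[350:]=0;m[:,:220]=0;m[:,400:]=0
    ys,xs=np.where(m>0);P,z=cloud(c,list(zip(xs,ys)),d);Q=(P@M.T+o)[z>0]
    for _ in range(3):
        A=np.c_[Q[:,[0,2]],np.ones(len(Q))];co=np.linalg.lstsq(A,Q[:,1],rcond=None)[0];e=Q[:,1]-A@co;Q=Q[abs(e)<2]
    print('face y=%.2f dx %.4f dz %.4f'%(co[2]+co[0]*-22.5,co[0],co[1]),'xmid',((np.percentile(Q[:,0],.5)+np.percentile(Q[:,0],99.5))/2).round(2),'zmid',((np.percentile(Q[:,2],.5)+np.percentile(Q[:,2],99.5))/2).round(2),len(Q))
    print('t',s['time_s'].round(2),'F tool',r.inv().apply(s['force']).round(1),'T tool',r.inv().apply(s['wrist_torque']).round(2))
    return pts
E
python3 - <<'E'
from h import *
spool([156,0,240],35)
q=meas('wrist5',4,260,4);print(q[::4].round(1))
k=(q[:,1]>-35)&(q[:,1]<-15)&(q[:,0]<225);f=np.polyfit(q[k,2],q[k,1],1);print('rod top slope',np.degrees(f[0]),'x at y=30',np.polyval(f,30),'x axis',np.polyval(f,30)+5,'z',q[k,3].mean())
E
```

```text
time_s: 6.62
eef_pos: [645.0, -128.5, 200.7]
ee_rot: [-0.608, 0.645, -0.291, -0.361]
force: [-0.0, -0.4, -0.6]
grip_width: 0.653
spool now (stand) [131.3   0.5 219.2] pitch 34.8
t 6.62 tcp [ 645.  -128.5  200.7] F [-0.  -0.4 -0.6] T [-0.    0.35 -0.02] gw 55.8
 lin [-0.009, -0.107, -0.002] rot [0.003, 0.0, 0.001]
face y=16.77 dx 0.0009 dz 0.0007 xmid -23.67 zmid -0.35 4199Traceback (most recent call last):
  File "<stdin>", line 3, in <module>
  File "h.py", line 73, in meas
    print('t',s['time_s'].round(2),'F tool',r.inv().apply(s['force']).round(1),'T tool',r.inv().apply(s['wrist_torque']).round(2))
              ^^^^^^^^^^^^^^^^^
AttributeError: 'float' object has no attribute 'round'
```

View pics/wrist5.png

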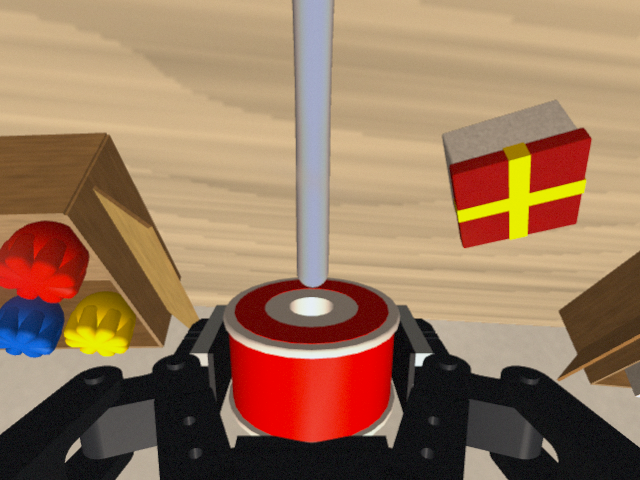

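```bash
cat > fix.py <<'E'
s=open('h.py').read().replace("s['time_s'].round(2)","round(s['time_s'],2)").replace("snap(n,'wrist');p,d,c","(snap(n,'wrist') if new else 0);p,d,c").replace("step=4):\n","step=4,new=True):\n")
s=s.replace("    M=Rt.T@T[:3,:3];o=Rt.T@(T[:3,3]-pos);pts=[]","    M=np.array([[0,.2785,-.9604],[0,.9604,.2785],[1,0,0]]);o=np.array([-142.3,69.9,-.2]);pts=[]")
s=s.replace("    print('face y","""    g=p[285:330,285:340].astype(int); b=((g.min(2)>165)|(g.sum(2)>600)).astype(np.uint8);nn,l,st,ce=cv2.connectedComponentsWithStats(b)
    if nn>1:
        i=1+np.argmax(st[1:,4]);ctr=np.array([285+st[i,0]+st[i,2]/2-.5,285+st[i,1]+st[i,3]/2-.5]);q=M@np.array([(ctr[0]-K[0,2])/K[0,0],-(ctr[1]-K[1,2])/K[1,1],-1]);tt=(co[2]-o[1])/q[1]
        print('bore',ctr,st[i],'tool',(o+q*tt).round(2))
    print('face y""")
open('h.py','w').write(s)
E
python3 fix.py; python3 - <<'E'
from h import *
for n in ['wrist4','wrist5']:
    q=meas(n,4,270,4,new=False);print(q[::6].round(1).tolist())
    k=(q[:,1]>-35)&(q[:,1]<-15)&(q[:,0]<(165 if n=='wrist4' else 255));f=np.polyfit(q[k,2],q[k,1],1);print('rod top slope',np.degrees(f[0]),'x axis at y=17,60',np.polyval(f,17)+5,np.polyval(f,60)+5,'z',q[k,3].mean())
E
```

```text
bore [310.5 306. ] [  8  12  36  19 584] tool [-23.45  16.71  -0.4 ]
face y=16.68 dx 0.0014 dz 0.0004 xmid -23.04 zmid -0.23 4314
t 6.67 F tool [ 1.2  0.9 -0.2] T tool [0.   0.02 0.31]
[[4.0, -23.5, 102.2, -0.2], [28.0, -23.7, 96.6, -0.4], [52.0, -23.8, 90.8, -0.4], [76.0, -23.9, 84.8, -0.4], [100.0, -23.8, 78.7, -0.4], [124.0, -24.0, 72.3, -0.4], [148.0, -23.8, 65.8, -0.4], [172.0, -23.7, 59.0, -0.2]]
rod top slope 0.7401013371105202 x axis at y=17,60 -19.6940023387946 -19.138562518161983 z -0.3536815949798331
bore [310. 306.] [  7  12  37  19 588] tool [-23.44  16.71  -0.56]
face y=16.68 dx 0.0012 dz 0.0007 xmid -23.58 zmid -0.21 4199
t 6.67 F tool [ 1.2  0.9 -0.2] T tool [0.   0.02 0.31]
[[4.0, -38.4, 98.2, 0.2], [28.0, -35.5, 93.9, 0.2], [52.0, -32.5, 89.2, 0.3], [76.0, -29.5, 84.1, 0.3], [100.0, -27.5, 78.4, 0.2], [124.0, -26.9, 72.3, 0.3], [148.0, -26.8, 65.9, 0.2], [172.0, -27.0, 59.3, 0.2], [196.0, -26.8, 52.5, 0.2], [220.0, -27.3, 45.6, 0.3], [244.0, -26.9, 38.3, 0.2], [268.0, -27.1, 30.8, 0.2]]
rod top slope -4.943604984329397 x axis at y=17,60 -18.87331707215739 -22.58345097962307 z 0.24380703236284443
```

The rod lies along the tool y with axis x −22.0, z +0.2. The bore is at about x −23.3, z −0.3. I correct by (+1.2, 0, +0.5) mm and advance gently.

```bash
python3 -m jog '[{"linear":[0.004,0.01,0.0017],"rotation":[0,0,0],"grip":50},{"linear":[0.004,0.02,0.0017],"rotation":[0,0,0],"grip":50},{"linear":[0.004,0.03,0.0017],"rotation":[0,0,0],"grip":50},{"linear":[0.004,0.04,0.0017],"rotation":[0,0,0],"grip":50},{"linear":[0.004,0.05,0.0017],"rotation":[0,0,0],"grip":50},{"linear":[0.004,0.06,0.0017],"rotation":[0,0,0],"grip":50},{"linear":[0.004,0.07,0.0017],"rotation":[0,0,0],"grip":50},{"linear":[0.004,0.08,0.0017],"rotation":[0,0,0],"grip":50},{"linear":[0.004,0.08,0.0017],"rotation":[0,0,0],"grip":50},{"linear":[0.004,0.08,0.0017],"rotation":[0,0,0],"grip":50}]' 20
python3 - <<'E'
from h import *
spool([131,0,219],35)
q=meas('wrist6',4,270,4);print(q[::5].round(1).tolist())
k=(q[:,2]<58);f=np.polyfit(q[k,2],q[k,1],1);print('rod top slope',np.degrees(f[0]),'x axis at y=17,60',np.polyval(f,17)+5,np.polyval(f,60)+5,'z',q[k,3].mean())
E
```

```text
time_s: 7.5
eef_pos: [626.2, -130.2, 186.0]
ee_rot: [-0.608, 0.645, -0.291, -0.361]
force: [0.3, -0.7, -1.6]
grip_width: 0.65
spool now (stand) [112.4   0.8 204.6] pitch 34.8
t 7.5 tcp [ 626.2 -130.2  186. ] F [ 0.3 -0.7 -1.6] T [-0.03  0.32 -0.02] gw 55.6
 lin [-0.004, -0.078, -0.003] rot [0.003, -0.0, 0.001]
bore [313.  299.5] [ 19   0  19  30 301] tool [-18.18  16.7    0.42]
face y=16.67 dx 0.0012 dz 0.0011 xmid -23.77 zmid -0.22 4130
t 7.55 F tool [ 0.1  0.1 -0.6] T tool [ 0.01 -0.04  0.37]
[[4.0, -53.5, 94.1, -0.2], [24.0, -51.1, 91.1, -0.2], [44.0, -48.7, 87.9, -0.2], [64.0, -46.3, 84.4, -0.2], [84.0, -43.9, 80.6, -0.2], [104.0, -41.2, 76.5, -0.1], [124.0, -37.9, 72.0, -0.1], [144.0, -34.5, 67.2, -0.2], [164.0, -31.7, 61.9, -0.2], [184.0, -29.2, 56.2, -0.1], [204.0, -28.4, 50.5, -0.2], [224.0, -28.2, 44.6, -0.2], [244.0, -28.0, 38.5, -0.2], [264.0, -27.9, 32.3, -0.1]]
rod top slope -2.3527445032379886 x axis at y=17,60 -22.212016206927743 -23.977731142634898 z -0.18879377069320843
```

View pics/wrist6.png

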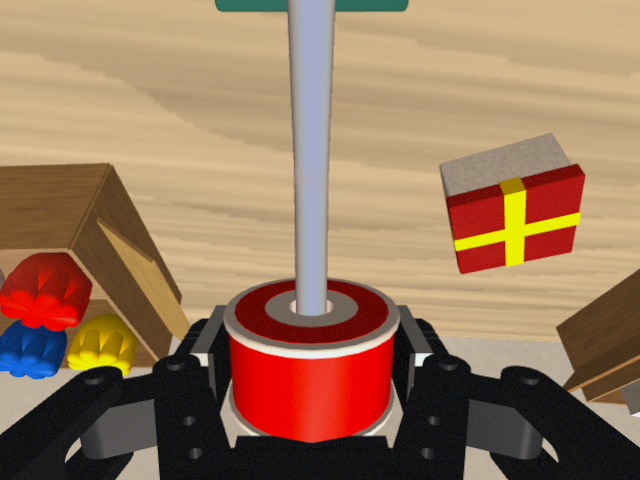

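```bash
python3 - <<'E'
from h import *
a=load('wrist4')[0][265:365,215:410];b=load('wrist6')[0][265:365,215:410]
save('z46',cv2.resize(np.vstack([a,b]),None,fx=3,fy=3,interpolation=cv2.INTER_CUBIC))
E
```

```text
(no output)
```

View pics/z46.png

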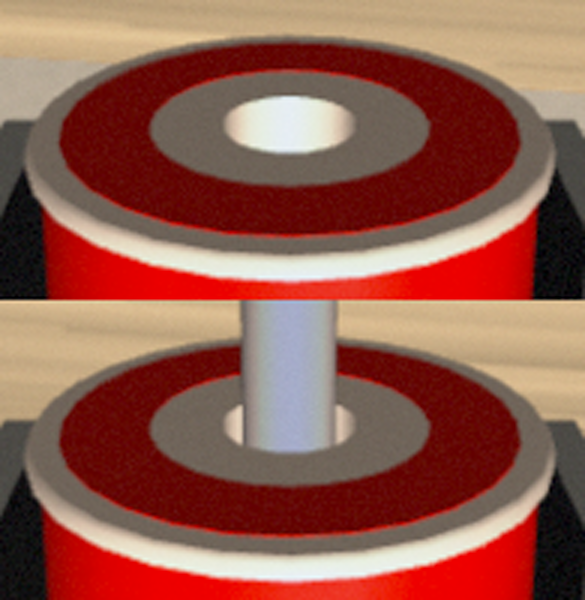

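```bash
cat >> h.py <<'E'
SC=np.array([-23.3,0.7,-0.25])  # spool centre in tool frame
def rodpts(q,TP):
    pos,Rt=TP; return np.array([sf(pos+Rt@x) for x in q[:,1:4]])
E
python3 - <<'E'
from h import *
import io,contextlib
# poses of snaps (cam pose -> tool pose): use T directly
M=np.array([[0,.2785,-.9604],[0,.9604,.2785],[1,0,0]]);o=np.array([-142.3,69.9,-.2])
A=[];
for n in ['wrist4','wrist5','wrist6']:
    p,d,c=load(n);T=c[2];Rt=T[:3,:3]@M.T;pos=T[:3,3]-Rt@o
    with contextlib.redirect_stdout(io.StringIO()): q=meas(n,4,250,3,new=False)
    S=rodpts(q,(pos,Rt)); print(n,'pitch',np.degrees(np.arcsin(Rt[0,0]/np.cos(SY))).round(2))
    for lo,hi,nm in [(-10,46,'arm'),(76,103,'up')]:
        k=(S[:,0]>lo)&(S[:,0]<hi)
        if k.sum()>8:
            f=np.polyfit(S[k,0],S[k,2],1);a=np.arctan(f[0]);
            print(nm,k.sum(),'angle',np.degrees(a).round(2),'axis z at x=40/90', (np.polyval(f,40)-5/np.cos(a)).round(2),(np.polyval(f,90)-5/np.cos(a)).round(2),'y',S[k,1].mean().round(2),np.degrees(np.polyfit(S[k,0],S[k,1],1)[0]).round(2),'x range',S[k,0].min().round(),S[k,0].max().round(),'rms',np.std(S[k,2]-np.polyval(f,S[k,0])).round(2))
E
```

```text
wrist4 pitch 34.98
up 44 angle 35.54 axis z at x=40/90 153.75 189.47 y 0.47 0.07 x range 76.0 103.0 rms 0.2
wrist5 pitch 35.05
up 32 angle 35.22 axis z at x=40/90 154.25 189.54 y 0.46 0.3 x range 76.0 98.0 rms 0.19
wrist6 pitch 35.07
arm 42 angle 0.29 axis z at x=40/90 170.73 170.98 y 0.42 0.11 x range 18.0 46.0 rms 0.16
```

```bash
cat >> h.py <<'E'
PH=np.radians(0.29);DX,DZ,DY=0.85,0.35,0.45
def rod(s):
    """centre line, s = arc length from x=50 (bend start), positive to free end; nominal then tilted"""
    a=np.radians(35);R=40.
    s=np.asarray(s,float);t=np.clip(s/R,0,a)
    x=np.where(s<0,50+s,50+R*np.sin(t));z=np.where(s<0,170,170+R*(1-np.cos(t)))
    e=np.maximum(s-R*a,0);x=x+e*np.cos(a);z=z+e*np.sin(a)
    X=x+25;Z=z-170;return np.stack([-25+X*np.cos(PH)-Z*np.sin(PH)+DX,170+X*np.sin(PH)+Z*np.cos(PH)+DZ],-1)
SEND=40*np.radians(35)+42
def pose(s):
    """min-max bore line for spool centred at arc s: centre (stand x,z), pitch deg, margin mm"""
    P=rod(np.linspace(s-17,min(s+17,SEND),69)) if s+17<SEND else rod(np.linspace(s-17,SEND,69))
    best=None
    for a in np.radians(np.arange(-2,38,.1)):
        n=np.array([-np.sin(a),np.cos(a)]);h=P@n
        wd=h.max()-h.min()
        if best is None or wd<best[0]: best=(wd,a,(h.max()+h.min())/2)
    wd,a,off=best;n=np.array([-np.sin(a),np.cos(a)]);u=np.array([np.cos(a),np.sin(a)])
    c=u*(rod(s)@u)+n*off
    return c,np.degrees(a),(4.5-wd)/2
def tospool(s=None,P=None,pitch=None,dz=0.,show=True):
    if s is not None: P,pitch,m=pose(s); 
    R=Rtool(SY,np.radians(pitch))[0]
    W=w([P[0],DY,P[1]+dz]);tcp=W-R@SC
    p,r,st=cur();Rm=r.as_matrix();b=-Rm[:,1];now=sf(p+Rm@SC)
    lin=r.inv().apply(tcp-p)/300;rot=(r.inv()*Ro.from_matrix(R)).as_rotvec()/.5
    print('s',s,'->',np.round(P,1),'pitch',round(pitch,1),('margin %.2f'%m if s is not None else ''),'lin',lin.round(4).tolist(),'rot',rot.round(3).tolist())
def stat():
    p,r,st=cur();Rm=r.as_matrix();b=-Rm[:,1]
    now=sf(p+Rm@SC);pi=np.degrees(np.arctan2(b[2],np.hypot(b[0],b[1])))
    ss=np.linspace(-90,SEND+60,1500);i=np.argmin(np.hypot(*(rod(ss)-now[[0,2]]).T))
    print('t',round(st['time_s'],2),'spool',now.round(2),'pitch',pi.round(2),'s~',ss[i].round(1),'F(tool)',r.inv().apply(st['force']).round(1),'T(tool)',r.inv().apply(st['wrist_torque']).round(2),'grip',round(st['grip_width']*85.4,1))
E
python3 - <<'E'
from h import *
stat()
for s in [70,62,56,50,45,40,35,30,25,20,15,10,5,0,-5,-10,-16,-30]: tospool(s)
E
```

```text
t 7.55 spool [111.64   0.65 204.77] pitch 35.05 s~ 70.8 F(tool) [ 0.1  0.1 -0.6] T(tool) [ 0.01 -0.04  0.37] grip 55.6
s 70 -> [110.9 204.4] pitch 35.3 margin 2.25 lin [-0.0004, 0.0022, -0.0006] rot [0.003, -0.0, -0.009]
s 62 -> [104.4 199.8] pitch 35.3 margin 2.25 lin [-0.0002, 0.0289, -0.0006] rot [0.003, -0.0, -0.009]
s 56 -> [ 99.5 196.3] pitch 35.3 margin 2.25 lin [-0.0002, 0.0489, -0.0006] rot [0.003, -0.0, -0.009]
s 50 -> [ 94.6 192.8] pitch 35.3 margin 2.25 lin [-0.0001, 0.0689, -0.0005] rot [0.003, -0.0, -0.009]
s 45 -> [ 90.5 190. ] pitch 35.3 margin 2.25 lin [0.0, 0.0856, -0.0005] rot [0.003, -0.0, -0.009]
s 40 -> [ 86.5 187.1] pitch 35.3 margin 2.23 lin [0.0, 0.1022, -0.0005] rot [0.003, -0.0, -0.009]
s 35 -> [ 82.3 184.2] pitch 34.5 margin 2.03 lin [-0.0, 0.12, -0.0005] rot [0.003, -0.0, 0.019]
s 30 -> [ 78.2 181.5] pitch 32.6 margin 1.68 lin [-0.0006, 0.1392, -0.0004] rot [0.003, -0.0, 0.085]
s 25 -> [ 73.9 179. ] pitch 29.6 margin 1.28 lin [-0.0022, 0.1597, -0.0004] rot [0.003, -0.0, 0.19]
s 20 -> [ 69.4 176.9] pitch 25.7 margin 0.91 lin [-0.0053, 0.1812, -0.0004] rot [0.003, -0.0, 0.326]
s 15 -> [ 64.9 175.1] pitch 20.7 margin 0.65 lin [-0.0103, 0.2036, -0.0003] rot [0.003, -0.001, 0.501]
s 10 -> [ 60.3 173.6] pitch 15.5 margin 0.63 lin [-0.0168, 0.2259, -0.0003] rot [0.003, -0.001, 0.682]
s 5 -> [ 55.6 172.4] pitch 10.4 margin 0.87 lin [-0.025, 0.2476, -0.0002] rot [0.003, -0.001, 0.86]
s 0 -> [ 50.8 171.5] pitch 6.3 margin 1.23 lin [-0.0343, 0.2674, -0.0002] rot [0.003, -0.001, 1.003]
s -5 -> [ 45.8 171. ] pitch 3.3 margin 1.64 lin [-0.0442, 0.2854, -0.0002] rot [0.003, -0.001, 1.108]
s -10 -> [ 40.8 170.7] pitch 1.3 margin 2.00 lin [-0.0545, 0.3018, -0.0002] rot [0.003, -0.001, 1.178]
s -16 -> [ 34.8 170.7] pitch 0.3 margin 2.24 lin [-0.0664, 0.3195, -0.0001] rot [0.003, -0.001, 1.213]
s -30 -> [ 20.8 170.6] pitch 0.3 margin 2.25 lin [-0.093, 0.3579, -0.0001] rot [0.003, -0.001, 1.213]
```

Everything agrees: the arm slopes about +0.3° and the bore is coaxial with the upturn. I advance down the straight upturn to s≈40.

```bash
python3 -m jog '[{"linear":[0,0.01,-0.0005],"rotation":[0.003,0,-0.005],"grip":50},{"linear":[0,0.02,-0.0005],"rotation":[0.003,0,-0.009],"grip":50},{"linear":[0,0.03,-0.0005],"rotation":[0.003,0,-0.009],"grip":50},{"linear":[0,0.04,-0.0005],"rotation":[0.003,0,-0.009],"grip":50},{"linear":[0,0.05,-0.0005],"rotation":[0.003,0,-0.009],"grip":50},{"linear":[0,0.06,-0.0005],"rotation":[0.003,0,-0.009],"grip":50},{"linear":[0,0.07,-0.0005],"rotation":[0.003,0,-0.009],"grip":50},{"linear":[0,0.08,-0.0005],"rotation":[0.003,0,-0.009],"grip":50},{"linear":[0,0.09,-0.0005],"rotation":[0.003,0,-0.009],"grip":50},{"linear":[0,0.1,-0.0005],"rotation":[0.003,0,-0.009],"grip":50},{"linear":[0,0.102,-0.0005],"rotation":[0.003,0,-0.009],"grip":50},{"linear":[0,0.102,-0.0005],"rotation":[0.003,0,-0.009],"grip":50}]' 20
python3 - <<'E'
from h import *
stat()
q=meas('wrist7',4,280,3);print(q[::10].round(1).tolist());stat()
pos,r,_=cur();S=rodpts(q,(pos,r.as_matrix()))
k=(S[:,0]>-15)&(S[:,0]<46);f=np.polyfit(S[k,0],S[k,2],1);print('arm',k.sum(),np.degrees(np.arctan(f[0])),'axis z at 0,40',np.polyval(f,[0,40])-5,'y',S[k,1].mean(),'x',S[k,0].min())
E
```

```text
time_s: 8.55
eef_pos: [601.3, -133.2, 168.5]
ee_rot: [-0.609, 0.645, -0.289, -0.359]
force: [0.3, 0.0, -0.9]
grip_width: 0.652
t 8.55 spool [ 86.36   0.38 187.07] pitch 35.3 s~ 39.9 F(tool) [0.9 0.3 0. ] T(tool) [-0.03 -0.04  0.3 ] grip 55.7
bore [314.  299.5] [ 20   0  19  30 322] tool [-18.16  16.69   0.75]
face y=16.67 dx 0.0009 dz 0.0008 xmid -23.78 zmid -0.16 4092
t 8.6 F tool [0.7 1.  0.5] T tool [-0.02  0.03  0.37]
[[85.0, -63.9, 78.3, -0.2], [118.0, -59.9, 72.7, -0.1], [148.0, -55.7, 66.9, -0.1], [178.0, -51.2, 60.2, -0.1], [208.0, -46.3, 52.6, -0.1], [238.0, -39.4, 43.3, -0.1], [268.0, -32.5, 32.6, 0.0]]
t 8.6 spool [ 86.52   0.36 187.23] pitch 35.32 s~ 40.1 F(tool) [0.7 1.  0.5] T(tool) [-0.02  0.03  0.37] grip 55.5
arm 53 0.698308368393945 axis z at 0,40 [170.3602488  170.84778415] y 0.5124053001369419 x -0.22880362607814733
```

View pics/wrist7.png

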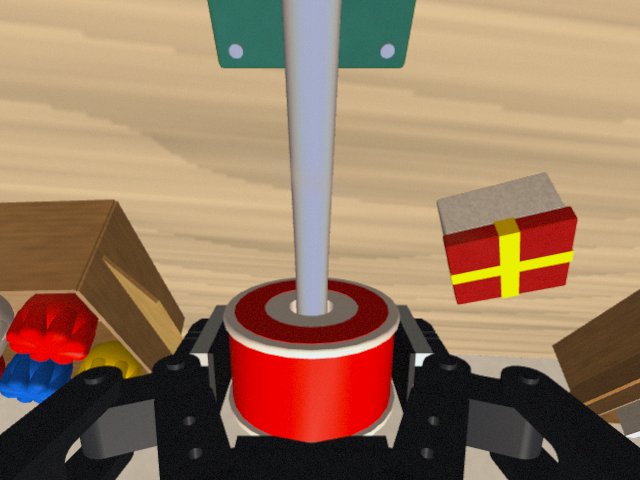

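```bash
sed -i 's/^PH=.*/PH=np.radians(0.45);DX,DZ,DY=1.2,0.25,0.45/' h.py; python3 - <<'E'
from h import *
stat()
for s in [37,34,31,28,25,22.5,20]: tospool(s)
E
```

```text
t 8.6 spool [ 86.52   0.36 187.23] pitch 35.32 s~ 39.8 F(tool) [0.7 1.  0.5] T(tool) [-0.02  0.03  0.37] grip 55.5
s 37 -> [ 84.3 185.6] pitch 35.1 margin 2.14 lin [0.0003, 0.0095, 0.0003] rot [-0.0, -0.001, 0.008]
s 34 -> [ 81.8 183.9] pitch 34.3 margin 1.98 lin [0.0002, 0.0206, 0.0003] rot [-0.0, -0.001, 0.035]
s 31 -> [ 79.3 182.2] pitch 33.2 margin 1.76 lin [-0.0002, 0.0321, 0.0003] rot [-0.0, -0.001, 0.074]
s 28 -> [ 76.8 180.7] pitch 31.7 margin 1.52 lin [-0.0009, 0.0441, 0.0003] rot [-0.0, -0.001, 0.126]
s 25 -> [ 74.2 179.2] pitch 29.8 margin 1.28 lin [-0.0021, 0.0565, 0.0003] rot [-0.0, -0.001, 0.193]
s 22.5 -> [ 72.  178.1] pitch 27.9 margin 1.09 lin [-0.0034, 0.0672, 0.0003] rot [-0.0, -0.001, 0.259]
s 20 -> [ 69.8 177. ] pitch 25.8 margin 0.91 lin [-0.0052, 0.078, 0.0003] rot [-0.0, -0.001, 0.332]
```

```bash
python3 -m jog '[{"linear":[0,0.005,0.0003],"rotation":[0,-0.001,0.004],"grip":50},{"linear":[0,0.0095,0.0003],"rotation":[0,-0.001,0.008],"grip":50},{"linear":[0,0.015,0.0003],"rotation":[0,-0.001,0.02],"grip":50},{"linear":[0,0.0206,0.0003],"rotation":[0,-0.001,0.035],"grip":50},{"linear":[0,0.0263,0.0003],"rotation":[0,-0.001,0.053],"grip":50},{"linear":[-0.0002,0.0321,0.0003],"rotation":[0,-0.001,0.074],"grip":50},{"linear":[-0.0005,0.038,0.0003],"rotation":[0,-0.001,0.099],"grip":50},{"linear":[-0.0009,0.0441,0.0003],"rotation":[0,-0.001,0.126],"grip":50},{"linear":[-0.0015,0.0503,0.0003],"rotation":[0,-0.001,0.158],"grip":50},{"linear":[-0.0021,0.0565,0.0003],"rotation":[0,-0.001,0.193],"grip":50},{"linear":[-0.0021,0.0565,0.0003],"rotation":[0,-0.001,0.193],"grip":50}]' 20
python3 - <<'E'
from h import *
stat()
q=meas('wrist8',4,280,3);stat()
pos,r,_=cur();S=rodpts(q,(pos,r.as_matrix()))
k=(S[:,0]>-15)&(S[:,0]<46);f=np.polyfit(S[k,0],S[k,2],1);print('arm',k.sum(),np.degrees(np.arctan(f[0])),'axis z at 0,40',np.polyval(f,[0,40])-5,'y',S[k,1].mean(),'x',S[k,0].min())
for s in [24,22,20,18,16,14,12]: tospool(s)
b=load('wrist8')[0][265:365,215:410]
save('z8',cv2.resize(b,None,fx=3,fy=3,interpolation=cv2.INTER_CUBIC))
E
```

```text
time_s: 9.52
eef_pos: [587.4, -134.7, 159.4]
ee_rot: [-0.591, 0.63, -0.32, -0.389]
force: [-1.0, 0.8, -1.0]
grip_width: 0.65
t 9.52 spool [ 74.27   0.38 179.32] pitch 29.73 s~ 25.2 F(tool) [0.4 1.2 0.9] T(tool) [-0.03 -0.02  0.29] grip 55.5
bore [313.5 299.5] [ 18   0  22  30 438] tool [-18.2   16.71   0.59]
face y=16.67 dx 0.0016 dz 0.0006 xmid -23.94 zmid -0.26 4062
t 9.57 F tool [ 0.7  0.9 -0. ] T tool [0.03 0.01 0.28]
t 9.57 spool [ 74.32   0.45 179.29] pitch 29.79 s~ 25.2 F(tool) [ 0.7  0.9 -0. ] T(tool) [0.03 0.01 0.28] grip 55.8
arm 66 0.5275187237079343 axis z at 0,40 [170.16935555 170.5376435 ] y 0.6047737576437631 x -13.356192805402
s 24 -> [ 73.3 178.7] pitch 29.1 margin 1.20 lin [-0.0, 0.0047, -0.0] rot [0.001, 0.0, 0.024]
s 22 -> [ 71.6 177.9] pitch 27.5 margin 1.05 lin [-0.0004, 0.0134, -0.0] rot [0.001, 0.0, 0.08]
s 20 -> [ 69.8 177. ] pitch 25.8 margin 0.91 lin [-0.001, 0.0223, -0.0] rot [0.001, 0.0, 0.139]
s 18 -> [ 68.  176.3] pitch 23.9 margin 0.79 lin [-0.0019, 0.0313, -0.0] rot [0.001, 0.0, 0.205]
s 16 -> [ 66.2 175.6] pitch 21.9 margin 0.68 lin [-0.0031, 0.0404, 0.0] rot [0.001, 0.0, 0.275]
s 14 -> [ 64.3 174.9] pitch 19.8 margin 0.62 lin [-0.0046, 0.0496, 0.0] rot [0.001, 0.0, 0.349]
s 12 -> [ 62.5 174.3] pitch 17.7 margin 0.60 lin [-0.0063, 0.0588, 0.0] rot [0.001, 0.0, 0.422]
```

View pics/z8.png

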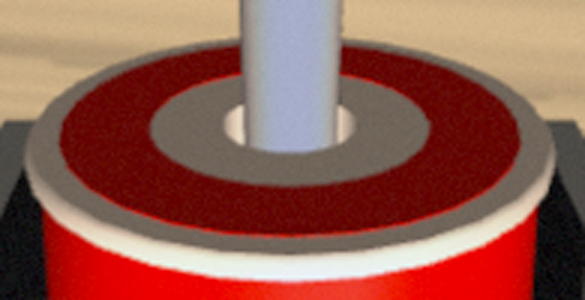

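```bash
python3 -m jog '[{"linear":[0,0.0047,0],"rotation":[0,0,0.024],"grip":50},{"linear":[-0.0002,0.009,0],"rotation":[0,0,0.051],"grip":50},{"linear":[-0.0004,0.0134,0],"rotation":[0,0,0.08],"grip":50},{"linear":[-0.0007,0.0178,0],"rotation":[0,0,0.109],"grip":50},{"linear":[-0.001,0.0223,0],"rotation":[0,0,0.139],"grip":50},{"linear":[-0.0014,0.0268,0],"rotation":[0,0,0.172],"grip":50},{"linear":[-0.0019,0.0313,0],"rotation":[0,0,0.205],"grip":50},{"linear":[-0.0019,0.0313,0],"rotation":[0,0,0.205],"grip":50}]' 20
python3 - <<'E'
from h import *
stat()
q=meas('wrist9',4,280,3);stat()
pos,r,_=cur();S=rodpts(q,(pos,r.as_matrix()))
k=(S[:,0]>-15)&(S[:,0]<46);f=np.polyfit(S[k,0],S[k,2],1);print('arm',k.sum(),np.degrees(np.arctan(f[0])),'axis z at 0,40',np.polyval(f,[0,40])-5,'y',S[k,1].mean(),'x',S[k,0].min())
for s in [17,16,15,14,13,12,11,10]: tospool(s)
E
```

```text
time_s: 10.23
eef_pos: [579.2, -135.6, 155.3]
ee_rot: [-0.57, 0.613, -0.352, -0.418]
force: [0.1, 0.5, -0.1]
grip_width: 0.651
t 10.23 spool [ 68.13   0.4  176.36] pitch 23.86 s~ 18.3 F(tool) [ 0.1 -0.1  0.5] T(tool) [-0.02  0.01  0.29] grip 55.6
bore [312.5 299.5] [ 16   0  24  30 539] tool [-18.12  16.68   0.25]
face y=16.65 dx 0.0010 dz 0.0008 xmid -23.95 zmid -0.27 4061
t 10.28 F tool [ 1.   0.7 -0.5] T tool [-0.04  0.02  0.27]
t 10.28 spool [ 68.11   0.48 176.28] pitch 23.9 s~ 18.1 F(tool) [ 1.   0.7 -0.5] T(tool) [-0.04  0.02  0.27] grip 55.7
arm 61 0.5290597610200073 axis z at 0,40 [170.00189831 170.3712622 ] y 0.6212871501535355 x -14.553475000117974
s 17 -> [ 67.1 175.9] pitch 22.9 margin 0.73 lin [-0.0002, 0.005, -0.0001] rot [0.001, 0.0, 0.035]
s 16 -> [ 66.2 175.6] pitch 21.9 margin 0.68 lin [-0.0004, 0.0096, -0.0001] rot [0.001, 0.0, 0.07]
s 15 -> [ 65.3 175.2] pitch 20.8 margin 0.64 lin [-0.0007, 0.0143, -0.0001] rot [0.001, 0.0, 0.108]
s 14 -> [ 64.3 174.9] pitch 19.8 margin 0.62 lin [-0.0009, 0.0189, -0.0001] rot [0.001, 0.0, 0.143]
s 13 -> [ 63.4 174.6] pitch 18.8 margin 0.60 lin [-0.0013, 0.0235, -0.0001] rot [0.001, 0.0, 0.178]
s 12 -> [ 62.5 174.3] pitch 17.7 margin 0.60 lin [-0.0017, 0.0282, -0.0001] rot [0.001, 0.0, 0.216]
s 11 -> [ 61.6 174. ] pitch 16.7 margin 0.61 lin [-0.0022, 0.0328, -0.0001] rot [0.001, 0.0, 0.251]
s 10 -> [ 60.6 173.7] pitch 15.6 margin 0.63 lin [-0.0028, 0.0374, -0.0001] rot [0.001, 0.0, 0.29]
```

```bash
cat >> h.py <<'E'
def resid(n,TP=None):
    import io,contextlib
    M=np.array([[0,.2785,-.9604],[0,.9604,.2785],[1,0,0]]);o=np.array([-142.3,69.9,-.2])
    p,d,c=load(n);T=c[2];Rt=T[:3,:3]@M.T;pos=T[:3,3]-Rt@o
    with contextlib.redirect_stdout(io.StringIO()): q=meas(n,4,286,2,new=False)
    S=rodpts(q,(pos,Rt));ss=np.linspace(-95,SEND,4000);C=rod(ss);tg=np.gradient(C,axis=0);tg/=np.linalg.norm(tg,axis=1)[:,None];N=np.stack([-tg[:,1],tg[:,0]],1)
    top=C+5*N;out=[]
    for P in S[:,[0,2]]:
        i=np.argmin(np.hypot(*(top-P).T));out.append((ss[i],(P-top[i])@N[i]))
    out=np.array(out)
    for lo in range(-80,80,10):
        k=(out[:,0]>=lo)&(out[:,0]<lo+10)&(abs(out[:,1])<4)
        if k.sum()>2: print(n,'s',lo,lo+10,'res',out[k,1].mean().round(2),k.sum())
E
python3 - <<'E'
from h import *
for n in ['wrist6','wrist7','wrist8','wrist9']: resid(n)
E
```

```text
wrist6 s -40 -30 res 0.16 9
wrist6 s -30 -20 res -0.07 25
wrist6 s -20 -10 res 0.02 20
wrist6 s -10 0 res -0.04 17
wrist6 s 0 10 res 0.08 14
wrist6 s 10 20 res -0.01 15
wrist6 s 20 30 res -0.0 16
wrist6 s 30 40 res -0.08 17
wrist6 s 40 50 res 0.05 8
wrist7 s -60 -50 res -0.18 4
wrist7 s -50 -40 res -0.07 24
wrist7 s -40 -30 res -0.08 19
wrist7 s -30 -20 res 0.01 16
wrist7 s -20 -10 res 0.05 13
wrist7 s -10 0 res 0.01 12
wrist7 s 0 10 res 0.03 10
wrist7 s 10 20 res 0.01 3
wrist8 s -70 -60 res -0.06 14
wrist8 s -60 -50 res -0.04 23
wrist8 s -50 -40 res 0.03 20
wrist8 s -40 -30 res 0.02 16
wrist8 s -30 -20 res 0.02 15
wrist8 s -20 -10 res -0.01 12
wrist8 s -10 0 res 0.05 4
wrist9 s -70 -60 res -0.03 25
wrist9 s -60 -50 res -0.1 21
wrist9 s -50 -40 res -0.08 19
wrist9 s -40 -30 res -0.05 16
wrist9 s -30 -20 res 0.0 14
wrist9 s -20 -10 res 0.03 10
```

The model matches all the wrist depth readings to about 0.1 mm and the forces are near zero. I go on through the tightest part.

```bash
python3 -m jog '[{"linear":[-0.0002,0.005,0],"rotation":[0.001,0,0.035],"grip":50},{"linear":[-0.0004,0.0096,0],"rotation":[0.001,0,0.07],"grip":50},{"linear":[-0.0007,0.0143,0],"rotation":[0.001,0,0.108],"grip":50},{"linear":[-0.0009,0.0189,0],"rotation":[0.001,0,0.143],"grip":50},{"linear":[-0.0013,0.0235,0],"rotation":[0.001,0,0.178],"grip":50},{"linear":[-0.0013,0.0235,0],"rotation":[0.001,0,0.178],"grip":50}]' 20
python3 - <<'E'
from h import *
stat()
for s in [12,11,10,9,8,7,6,5]: tospool(s)
E
```

```text
time_s: 10.78
eef_pos: [572.8, -136.3, 152.8]
ee_rot: [-0.551, 0.597, -0.379, -0.443]
force: [0.0, -0.7, -1.0]
grip_width: 0.654
t 10.78 spool [ 63.58   0.44 174.69] pitch 18.74 s~ 13.2 F(tool) [ 0.9  0.4 -0.7] T(tool) [-0.04  0.03  0.22] grip 55.8
s 12 -> [ 62.5 174.3] pitch 17.7 margin 0.60 lin [0.0001, 0.0052, 0.0001] rot [0.001, -0.0, 0.036]
s 11 -> [ 61.6 174. ] pitch 16.7 margin 0.61 lin [0.0001, 0.0098, 0.0001] rot [0.001, -0.0, 0.071]
s 10 -> [ 60.6 173.7] pitch 15.6 margin 0.63 lin [-0.0001, 0.0145, 0.0001] rot [0.001, -0.0, 0.109]
s 9 -> [ 59.7 173.4] pitch 14.6 margin 0.66 lin [-0.0002, 0.0191, 0.0001] rot [0.001, -0.0, 0.144]
s 8 -> [ 58.8 173.2] pitch 13.6 margin 0.70 lin [-0.0005, 0.0237, 0.0001] rot [0.001, -0.0, 0.179]
s 7 -> [ 57.8 172.9] pitch 12.5 margin 0.75 lin [-0.0009, 0.0284, 0.0001] rot [0.001, -0.0, 0.218]
s 6 -> [ 56.9 172.7] pitch 11.6 margin 0.81 lin [-0.0012, 0.0329, 0.0001] rot [0.001, -0.0, 0.249]
s 5 -> [ 55.9 172.5] pitch 10.6 margin 0.88 lin [-0.0017, 0.0375, 0.0001] rot [0.001, -0.0, 0.284]
```

```bash
python3 -m jog '[{"linear":[0,0.0052,0],"rotation":[0.001,0,0.036],"grip":50},{"linear":[0,0.0098,0],"rotation":[0.001,0,0.071],"grip":50},{"linear":[-0.0001,0.0145,0],"rotation":[0.001,0,0.109],"grip":50},{"linear":[-0.0002,0.0191,0],"rotation":[0.001,0,0.144],"grip":50},{"linear":[-0.0005,0.0237,0],"rotation":[0.001,0,0.179],"grip":50},{"linear":[-0.0005,0.0237,0],"rotation":[0.001,0,0.179],"grip":50}]' 20
python3 - <<'E'
from h import *
stat()
q=meas('wrist10',4,280,3);stat()
resid('wrist10')
for s in [7,5,3,1,-1,-3,-5,-7,-9,-11,-13]: tospool(s)
E
```

```text
time_s: 11.28
eef_pos: [566.2, -137.1, 150.7]
ee_rot: [-0.53, 0.579, -0.406, -0.468]
force: [-0.6, -0.3, -1.4]
grip_width: 0.649
t 11.28 spool [ 58.91   0.43 173.2 ] pitch 13.54 s~ 8.0 F(tool) [ 1.2  0.9 -0.3] T(tool) [-0.02  0.01  0.19] grip 55.4
bore [314.5 299.5] [ 20   0  20  30 326] tool [-18.16  16.69   0.92]
face y=16.66 dx 0.0014 dz 0.0009 xmid -23.97 zmid -0.2 3839
t 11.33 F tool [0.2 0.6 0.4] T tool [-0.03  0.02  0.14]
t 11.33 spool [ 58.89   0.45 173.12] pitch 13.59 s~ 8.0 F(tool) [0.2 0.6 0.4] T(tool) [-0.03  0.02  0.14] grip 55.7
wrist10 s -80 -70 res -0.22 5
wrist10 s -70 -60 res -0.17 22
wrist10 s -60 -50 res -0.07 19
wrist10 s -50 -40 res -0.0 18
wrist10 s -40 -30 res -0.02 16
wrist10 s -30 -20 res -0.07 15
s 7 -> [ 57.8 172.9] pitch 12.5 margin 0.75 lin [-0.0002, 0.005, -0.0] rot [0.0, -0.0, 0.038]
s 5 -> [ 55.9 172.5] pitch 10.6 margin 0.88 lin [-0.0002, 0.0141, -0.0] rot [0.0, -0.0, 0.104]
s 3 -> [ 54.  172.1] pitch 8.8 margin 1.01 lin [-0.0006, 0.0231, -0.0] rot [0.0, -0.0, 0.167]
s 1 -> [ 52.1 171.8] pitch 7.2 margin 1.16 lin [-0.0012, 0.0318, 0.0] rot [0.0, -0.0, 0.223]
s -1 -> [ 50.1 171.5] pitch 5.8 margin 1.32 lin [-0.002, 0.0402, 0.0] rot [0.0, -0.0, 0.272]
s -3 -> [ 48.2 171.3] pitch 4.5 margin 1.48 lin [-0.003, 0.0485, 0.0] rot [0.0, -0.0, 0.317]
s -5 -> [ 46.2 171.1] pitch 3.5 margin 1.64 lin [-0.0042, 0.0564, 0.0] rot [0.0, -0.0, 0.352]
s -7 -> [ 44.2 171. ] pitch 2.5 margin 1.79 lin [-0.0055, 0.0643, 0.0] rot [0.0, -0.0, 0.387]
s -9 -> [ 42.2 170.9] pitch 1.8 margin 1.94 lin [-0.0069, 0.0718, 0.0] rot [0.0, -0.0, 0.411]
s -11 -> [ 40.2 170.8] pitch 1.2 margin 2.06 lin [-0.0084, 0.0791, 0.0] rot [0.0, -0.0, 0.432]
s -13 -> [ 38.2 170.8] pitch 0.7 margin 2.16 lin [-0.01, 0.0863, 0.0] rot [0.0, -0.0, 0.45]
```

View pics/wrist10.png

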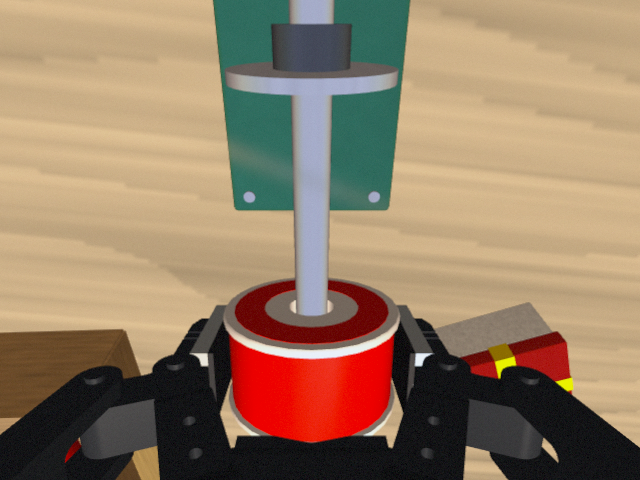

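The tight part of the bend is past with no contact force. The stop disc shows at (312,77). I finish the bend.

```bash
python3 -m jog '[{"linear":[-0.0002,0.005,0],"rotation":[0,0,0.038],"grip":50},{"linear":[-0.0002,0.0095,0],"rotation":[0,0,0.071],"grip":50},{"linear":[-0.0002,0.0141,0],"rotation":[0,0,0.104],"grip":50},{"linear":[-0.0006,0.0231,0],"rotation":[0,0,0.167],"grip":50},{"linear":[-0.0012,0.0318,0],"rotation":[0,0,0.223],"grip":50},{"linear":[-0.002,0.0402,0],"rotation":[0,0,0.272],"grip":50},{"linear":[-0.003,0.0485,0],"rotation":[0,0,0.317],"grip":50},{"linear":[-0.0042,0.0564,0],"rotation":[0,0,0.352],"grip":50},{"linear":[-0.0055,0.0643,0],"rotation":[0,0,0.387],"grip":50},{"linear":[-0.0069,0.0718,0],"rotation":[0,0,0.411],"grip":50},{"linear":[-0.0084,0.0791,0],"rotation":[0,0,0.432],"grip":50},{"linear":[-0.01,0.0863,0],"rotation":[0,0,0.45],"grip":50},{"linear":[-0.01,0.0863,0],"rotation":[0,0,0.45],"grip":50}]' 20
python3 - <<'E'
from h import *
stat()
q=meas('wrist11',4,280,3);stat()
resid('wrist11')
for s in [-15,-20,-30,-40,-50,-56,-58,-59,-60]: tospool(s)
# disc face position in tool y: depth of disc pixels near side
p,d,c=load('wrist11');K=c[0];M=np.array([[0,.2785,-.9604],[0,.9604,.2785],[1,0,0]]);o=np.array([-142.3,69.9,-.2])
for u in (270,285,340,355):
    for v in range(60,200,10):
        z=d[v,u];P=M@(np.array([(u-K[0,2])/K[0,0],-(v-K[1,2])/K[1,1],-1])*z)+o
        if P[0]<15 and P[1]<130: print(u,v,P.round(1))
E
```

```text
time_s: 12.42
eef_pos: [540.2, -140.0, 147.5]
ee_rot: [-0.474, 0.53, -0.468, -0.524]
force: [1.0, 0.0, -0.5]
grip_width: 0.649
t 12.42 spool [ 37.96   0.44 170.76] pitch 0.66 s~ -13.2 F(tool) [ 0.5 -1.  -0.1] T(tool) [ 0.04 -0.    0.03] grip 55.5
bore [312.5 299.5] [ 16   0  24  30 595] tool [-18.1   16.67   0.25]
face y=16.64 dx 0.0014 dz 0.0007 xmid -23.79 zmid -0.22 3859
t 12.47 F tool [ 1.6 -0.7  0. ] T tool [-0.04 -0.   -0.04]
t 12.47 spool [ 38.11   0.44 170.78] pitch 0.69 s~ -13.0 F(tool) [ 1.6 -0.7  0. ] T(tool) [-0.04 -0.   -0.04] grip 55.8
wrist11 s -80 -70 res -0.14 6
wrist11 s -70 -60 res -0.15 17
wrist11 s -60 -50 res 0.04 17
wrist11 s -50 -40 res -0.01 16
wrist11 s -40 -30 res -0.12 3
s -15 -> [ 36.2 170.7] pitch 0.5 margin 2.23 lin [0.0001, 0.0066, 0.0] rot [0.0, -0.0, 0.007]
s -20 -> [ 31.2 170.7] pitch 0.4 margin 2.24 lin [0.0001, 0.0234, 0.0] rot [0.0, -0.0, 0.01]
s -30 -> [ 21.2 170.6] pitch 0.4 margin 2.24 lin [-0.0001, 0.0568, 0.0] rot [0.0, -0.0, 0.01]
s -40 -> [ 11.2 170.5] pitch 0.4 margin 2.24 lin [-0.0002, 0.0901, 0.0] rot [0.0, -0.0, 0.01]
s -50 -> [  1.2 170.4] pitch 0.5 margin 2.24 lin [-0.0004, 0.1233, 0.0] rot [0.0, -0.0, 0.007]
s -56 -> [ -4.8 170.4] pitch 0.4 margin 2.24 lin [-0.0004, 0.1434, 0.0] rot [0.0, -0.0, 0.01]
s -58 -> [ -6.8 170.4] pitch 0.4 margin 2.24 lin [-0.0005, 0.1501, 0.0] rot [0.0, -0.0, 0.01]
s -59 -> [ -7.8 170.4] pitch 0.4 margin 2.24 lin [-0.0005, 0.1534, 0.0] rot [0.0, -0.0, 0.01]
s -60 -> [ -8.8 170.4] pitch 0.4 margin 2.24 lin [-0.0005, 0.1568, 0.0] rot [0.0, -0.0, 0.01]
270 150 [-27.3  65.4 -11.6]
270 160 [-40.   63.5 -10.4]
285 120 [-29.   73.2  -7.2]
285 130 [-28.9  70.7  -7.3]
285 140 [-28.9  68.1  -7.3]
285 150 [-29.1  65.4  -7.3]
285 160 [-41.1  63.5  -6.6]
340 120 [-27.5  73.3   7.6]
340 130 [-28.   70.7   7.7]
340 140 [-27.3  68.    7.7]
340 150 [-26.6  65.3   7.9]
340 160 [-40.   63.5   7. ]
355 150 [-27.1  65.4  12. ]
355 160 [-39.8  63.4  10.7]
```

View pics/wrist11.png

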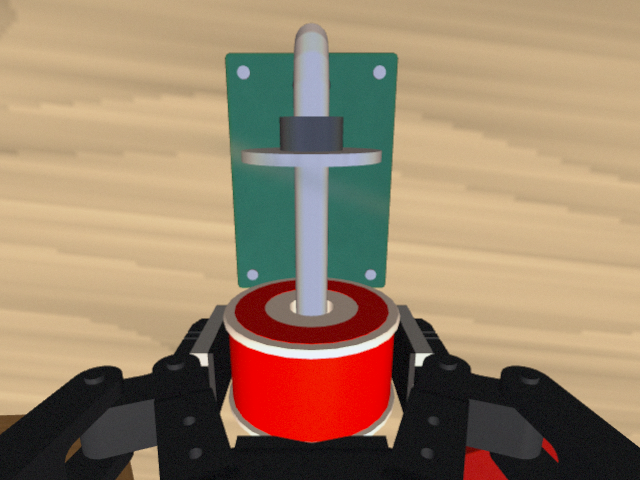

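```bash
python3 -m jog '[{"linear":[0,0.01,0],"rotation":[0,0,0.01],"grip":50},{"linear":[0,0.02,0],"rotation":[0,0,0.01],"grip":50},{"linear":[0,0.035,0],"rotation":[0,0,0.01],"grip":50},{"linear":[0,0.05,0],"rotation":[0,0,0.01],"grip":50},{"linear":[0,0.065,0],"rotation":[0,0,0.01],"grip":50},{"linear":[0,0.08,0],"rotation":[0,0,0.01],"grip":50},{"linear":[-0.0002,0.095,0],"rotation":[0,0,0.01],"grip":50},{"linear":[-0.0002,0.11,0],"rotation":[0,0,0.01],"grip":50},{"linear":[-0.0004,0.12,0],"rotation":[0,0,0.01],"grip":50},{"linear":[-0.0004,0.13,0],"rotation":[0,0,0.01],"grip":50},{"linear":[-0.0004,0.138,0],"rotation":[0,0,0.01],"grip":50},{"linear":[-0.0004,0.142,0],"rotation":[0,0,0.01],"grip":50},{"linear":[-0.0004,0.142,0],"rotation":[0,0,0.01],"grip":50},{"linear":[-0.0004,0.142,0],"rotation":[0,0,0.01],"grip":50}]' 20
python3 - <<'E'
from h import *
stat();snap('wrist12','wrist');stat();tospool(-60)
b=load('wrist12')[0][225:365,205:420]
save('z12',cv2.resize(b,None,fx=3,fy=3,interpolation=cv2.INTER_CUBIC))
E
```

```text
time_s: 13.63
eef_pos: [498.1, -144.7, 147.1]
ee_rot: [-0.473, 0.529, -0.469, -0.525]
force: [0.9, 0.6, -0.9]
grip_width: 0.652
t 13.63 spool [ -4.32   0.43 170.41] pitch 0.41 s~ -55.5 F(tool) [ 0.9 -0.9  0.5] T(tool) [ 0.05 -0.04  0.02] grip 55.7
t 13.68 spool [ -4.27   0.42 170.41] pitch 0.41 s~ -55.5 F(tool) [ 0.7  0.7 -0.3] T(tool) [0.01 0.04 0.01] grip 55.4
s -60 -> [ -8.8 170.4] pitch 0.4 margin 2.24 lin [0.0, 0.0151, 0.0001] rot [0.0, -0.0, 0.0]
```

View pics/z12.png

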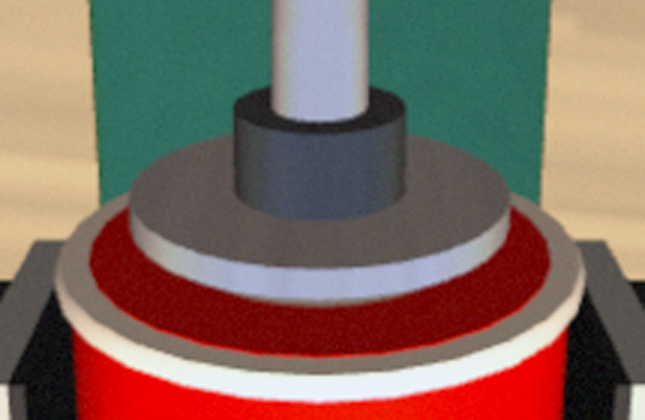

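About 3.5 mm remain to the disc. I lower by 1.8 mm so the bore almost rests on the rod, and creep forward.

```bash
python3 -m jog '[{"linear":[0.002,0.002,0],"rotation":[0,0,0],"grip":50},{"linear":[0.004,0.004,0],"rotation":[0,0,0],"grip":50},{"linear":[0.006,0.006,0],"rotation":[0,0,0],"grip":50},{"linear":[0.006,0.008,0],"rotation":[0,0,0],"grip":50},{"linear":[0.006,0.0095,0],"rotation":[0,0,0],"grip":50},{"linear":[0.006,0.0095,0],"rotation":[0,0,0],"grip":50},{"linear":[0.006,0.0095,0],"rotation":[0,0,0],"grip":50}]' 20
python3 - <<'E'
from h import *
stat()
E
```

```text
time_s: 14.27
eef_pos: [495.3, -145.0, 145.3]
ee_rot: [-0.473, 0.529, -0.469, -0.525]
force: [0.0, -0.4, 0.4]
grip_width: 0.653
t 14.27 spool [ -7.17   0.44 168.58] pitch 0.4 s~ -58.4 F(tool) [-0.4  0.  -0.4] T(tool) [-0.02 -0.01 -0.01] grip 55.8
```

```bash
python3 -m jog '[{"linear":[0,0.001,0],"rotation":[0,0,0],"grip":50},{"linear":[0,0.0015,0],"rotation":[0,0,0],"grip":50},{"linear":[0,0.002,0],"rotation":[0,0,0],"grip":50},{"linear":[0,0.002,0],"rotation":[0,0,0],"grip":50},{"linear":[0,0.002,0],"rotation":[0,0,0],"grip":50}]' 20
python3 - <<'E'
from h import *
stat();snap('wrist13','wrist');stat()
b=load('wrist13')[0][225:365,205:420]
save('z13',cv2.resize(b,None,fx=3,fy=3,interpolation=cv2.INTER_CUBIC))
E
```

```text
time_s: 14.68
eef_pos: [494.6, -145.1, 145.3]
ee_rot: [-0.473, 0.529, -0.469, -0.525]
force: [-0.6, 0.2, -0.1]
grip_width: 0.654
t 14.68 spool [ -7.78   0.44 168.57] pitch 0.4 s~ -59.0 F(tool) [0.1 0.6 0.3] T(tool) [ 0.06  0.02 -0.05] grip 55.9
t 14.73 spool [ -7.79   0.45 168.56] pitch 0.4 s~ -59.0 F(tool) [1.  0.1 0.2] T(tool) [-0.03  0.03 -0.02] grip 55.5
```

View pics/z13.png

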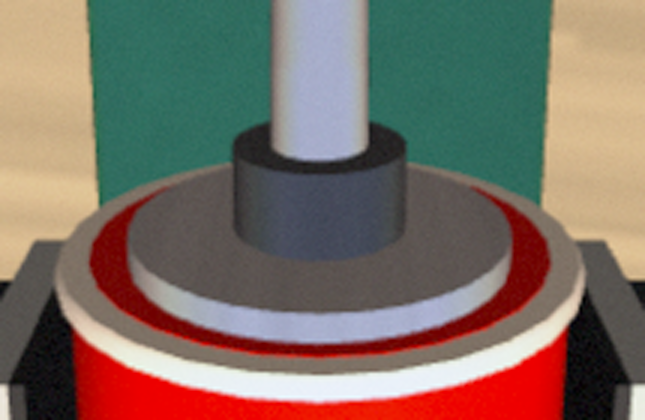

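```bash
python3 -m jog '[{"linear":[0,0.001,0],"rotation":[0,0,0],"grip":50},{"linear":[0,0.002,0],"rotation":[0,0,0],"grip":50},{"linear":[0,0.002,0],"rotation":[0,0,0],"grip":50},{"linear":[0,0.002,0],"rotation":[0,0,0],"grip":50}]' 20
python3 - <<'E'
from h import *
stat()
E
python3 -m jog '[{"linear":[0,0.001,0],"rotation":[0,0,0],"grip":50},{"linear":[0,0.0015,0],"rotation":[0,0,0],"grip":50},{"linear":[0,0.0015,0],"rotation":[0,0,0],"grip":50}]' 20
python3 - <<'E'
from h import *
stat()
E
```

```text
time_s: 15.07
eef_pos: [494.5, -145.1, 145.3]
ee_rot: [-0.473, 0.529, -0.469, -0.525]
force: [5.1, 0.8, -3.3]
grip_width: 0.651
t 15.07 spool [ -7.98   0.42 168.58] pitch 0.47 s~ -59.2 F(tool) [ 3.4 -5.1  0.3] T(tool) [-0.   -0.04 -0.78] grip 55.6
time_s: 15.32
eef_pos: [494.5, -145.2, 145.3]
ee_rot: [-0.474, 0.529, -0.469, -0.525]
force: [5.8, 1.1, -3.4]
grip_width: 0.649
t 15.32 spool [ -7.98   0.4  168.59] pitch 0.54 s~ -59.2 F(tool) [ 3.4 -5.8  0.4] T(tool) [ 0.   -0.05 -0.89] grip 55.4
```

Contact with the disc is about 5–6 N, at the expected place (x −8.0 against −7.8). I relax and open.

```bash
python3 -m jog '[{"linear":[0,0,0],"rotation":[0,0,0],"grip":50},{"linear":[0,0,0],"rotation":[0,0,0],"grip":50},{"linear":[0,0,0],"rotation":[0,0,0],"grip":58},{"linear":[0,0,0],"rotation":[0,0,0],"grip":62},{"linear":[0,0,0],"rotation":[0,0,0],"grip":70},{"linear":[0,0,0],"rotation":[0,0,0],"grip":85},{"linear":[0,0,0],"rotation":[0,0,0],"grip":85},{"linear":[0,0,0],"rotation":[0,0,0],"grip":85},{"linear":[0,0,0],"rotation":[0,0,0],"grip":85}]' 20
python3 - <<'E'
from h import *
stat();snap('wrist14','wrist')
E
```

```text
time_s: 16.07
eef_pos: [494.5, -145.2, 145.3]
ee_rot: [-0.474, 0.529, -0.469, -0.525]
force: [-0.2, -0.8, 0.3]
grip_width: 0.993
t 16.07 spool [ -8.01   0.4  168.61] pitch 0.54 s~ -59.2 F(tool) [-0.3  0.3 -0.7] T(tool) [-0.02  0.03 -0.  ] grip 84.8
```

View pics/wrist14.png

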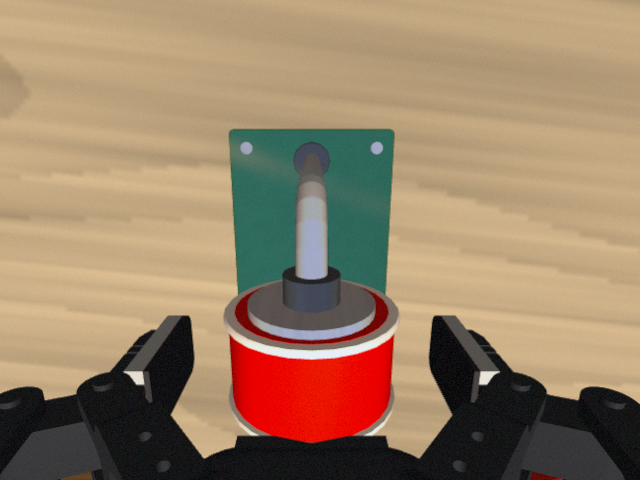

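The spool stays on the disc with both fingers clear. I retreat straight up and check from outside.

```bash
python3 -m jog '[{"linear":[-0.03,0,0],"rotation":[0,0,0],"grip":85},{"linear":[-0.08,0,0],"rotation":[0,0,0],"grip":85},{"linear":[-0.15,0,0],"rotation":[0,0,0],"grip":85},{"linear":[-0.25,0,0],"rotation":[0,0,0],"grip":85},{"linear":[-0.35,0,0],"rotation":[0,0,0],"grip":85},{"linear":[-0.43,0,0],"rotation":[0,0,0],"grip":85},{"linear":[-0.46,0,0],"rotation":[0,0,0],"grip":85},{"linear":[-0.46,0,0],"rotation":[0,0,0],"grip":85},{"linear":[-0.46,0,0],"rotation":[0,0,0],"grip":85}]' 20
python3 - <<'E'
from h import *
stat();snap('wrist15','wrist');snap('scene15','scene');snap('top15','top')
p,d,c=load('scene15');a=cv2.resize(p[195:405,205:455],None,fx=2.8,fy=2.8,interpolation=cv2.INTER_CUBIC);save('scene15c',a)
p,d,c=load('wrist15');save('wrist15c',cv2.resize(p[230:480,200:440],None,fx=2.4,fy=2.4,interpolation=cv2.INTER_CUBIC))
E
```

```text
time_s: 16.87
eef_pos: [493.0, -145.1, 282.6]
ee_rot: [-0.474, 0.529, -0.469, -0.525]
force: [-0.0, 0.3, -1.2]
grip_width: 0.999
t 16.87 spool [ -9.5    0.6  305.86] pitch 0.5 s~ -59.7 F(tool) [ 1.2 -0.   0.3] T(tool) [ 0.04 -0.04  0.02] grip 85.3
```

View pics/scene15c.png

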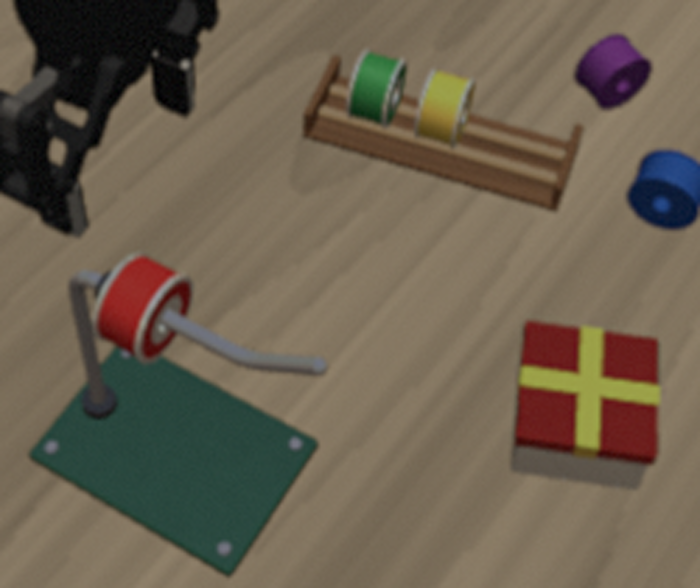

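View pics/wrist15c.png

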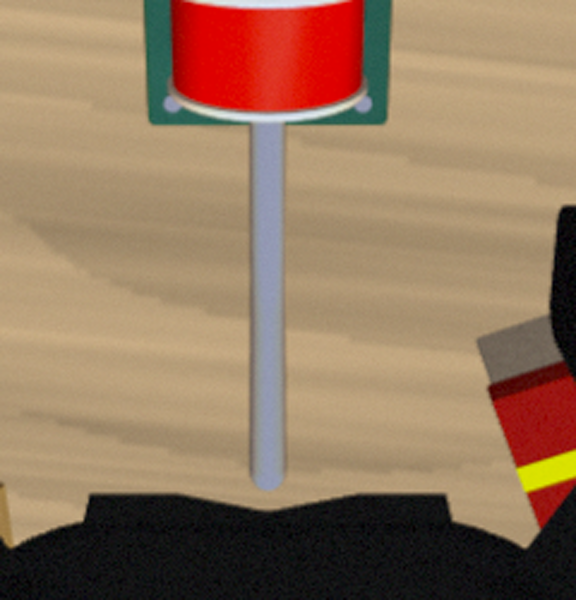

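```bash
python3 - <<'E'
from h import *
p,d,c=load('wrist15');save('w15d',cv2.resize(p[170:300,240:390],None,fx=5,fy=4.5,interpolation=cv2.INTER_CUBIC))
K=c[0]
for u in (290,335):
    for v in range(185,285,5): print(u,v,p[v,u].tolist(),sf(pt(c,(u,v),d[v,u])).round(1).tolist())
E
```

```text
290 185 [50, 95, 82] [-25.1, -21.0, 13.0]
290 190 [49, 97, 88] [-19.8, -21.2, 11.7]
290 195 [46, 95, 85] [-14.7, -21.2, 12.1]
290 200 [43, 95, 82] [-9.5, -21.3, 11.5]
290 205 [41, 95, 85] [-4.5, -21.3, 13.0]
290 210 [36, 96, 84] [0.7, -21.4, 13.3]
290 215 [83, 77, 74] [-26.4, -13.2, 168.9]
290 220 [91, 88, 82] [-26.6, -12.4, 184.5]
290 225 [128, 105, 104] [-23.9, -12.3, 186.2]
290 230 [217, 225, 222] [-22.3, -12.0, 192.4]
290 235 [222, 0, 0] [-19.1, -12.1, 191.8]
290 240 [224, 1, 0] [-79.7, 0.5, 424.7]
290 245 [223, 0, 0] [-12.5, -12.3, 190.5]
290 250 [222, 0, 0] [-9.5, -12.3, 191.1]
290 255 [222, 0, 0] [-6.6, -12.3, 192.0]
290 260 [225, 8, 0] [-3.1, -12.4, 191.1]
290 265 [223, 6, 0] [-0.1, -12.4, 191.8]
290 270 [224, 0, 0] [3.2, -12.5, 191.6]
290 275 [153, 135, 125] [6.4, -12.5, 191.8]
290 280 [48, 99, 86] [78.2, -22.6, 12.9]
335 185 [63, 96, 83] [-24.9, 24.9, 11.7]
335 190 [69, 99, 85] [-19.9, 24.9, 12.1]
335 195 [62, 97, 82] [-14.8, 25.0, 12.4]
335 200 [55, 94, 82] [-9.6, 25.1, 12.4]
335 205 [49, 95, 86] [-4.3, 25.2, 12.0]
335 210 [44, 94, 84] [0.9, 25.3, 12.2]
335 215 [81, 73, 71] [-26.3, 16.0, 168.2]
335 220 [131, 130, 135] [-26.5, 15.1, 184.0]
335 225 [116, 50, 52] [-23.5, 15.1, 184.7]
335 230 [217, 226, 225] [-22.0, 14.7, 191.2]
335 235 [223, 9, 0] [-18.8, 14.8, 190.7]
335 240 [223, 0, 0] [-15.4, 14.9, 189.7]
335 245 [223, 4, 0] [-12.7, 14.9, 191.3]
335 250 [221, 0, 0] [-9.5, 15.0, 191.0]
335 255 [222, 0, 0] [-5.8, 15.1, 189.3]
335 260 [222, 0, 0] [-3.3, 15.0, 191.7]
335 265 [222, 0, 0] [0.6, 15.2, 189.7]
335 270 [224, 0, 0] [3.4, 15.2, 190.9]
335 275 [186, 192, 188] [6.0, 15.1, 192.6]
335 280 [41, 95, 80] [78.3, 26.6, 12.8]
```

View pics/w15d.png

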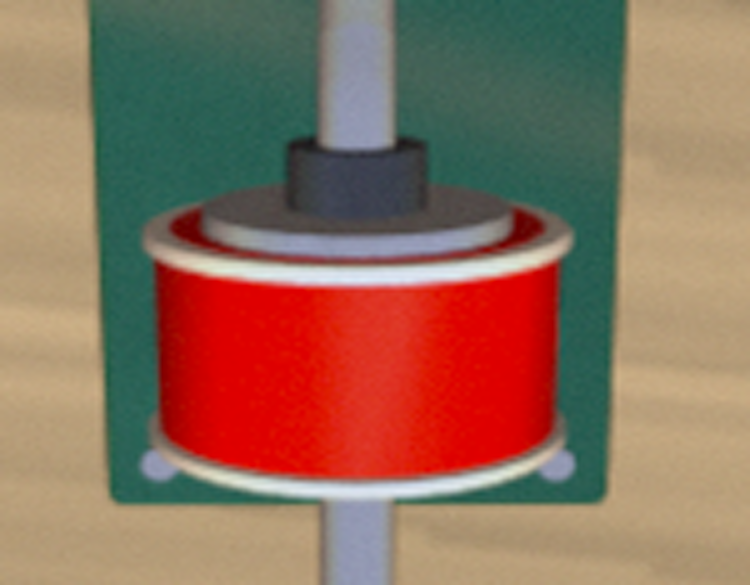

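```bash
python3 - <<'E'
from h import *
print(finish_job())
E
```

```text
the job is handed in; nothing more can be done
None
```

The red spool is home against the stop disc on the right-hand stand and released. I handed the job in at about 17 s of the 72 s allowed.

- **Threading:** I gripped it at 20 N and threaded it over the upturned end. I eased it round the bend, tilting the tool to follow the rod as measured by the wrist depth camera, which put the arm at about +0.45° upward slope. The measured shape fitted the depth readings to about 0.2 mm. In the readings at each stop, the force on the rod stayed near zero through the upturn and bend, about 1 N at most.
- **Seating:** I lowered the spool about 1.8 mm and pressed it lightly, at 5–6 N, against the disc. Contact came at x −8.0 mm, where the measured rod predicted −7.8 mm. I then opened the fingers and backed off straight up.
- **Last checks:** The final wrist and scene pictures show the spool sitting on the disc. I saw no gap, but a gap well under a millimetre would not show in those pictures. The green and gold spools, the gift box and the loose spools look unmoved in the final scene picture. The gripper is open and clear at 283 mm height.
- **Disagreements:** The top and wrist cameras differed by about 3 mm on where the spool stood in the cradle, so I used the wrist view. Single estimates of the arm's slope ranged from 0.3° to 0.7°.

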